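# Transfer the turned parts to the inspection rack in reverse order

## Robot

A 7-joint arm with a two-finger parallel gripper is mounted at the origin on the work surface; the furniture and walls round the work are solid. World frame = base frame: x ahead of the robot, y to its left, z up, the work surface at z = 0. Lengths are in m, angles in rad, forces in N, time in s.
With the tool pointing down it reaches from about 0.425 to 0.825 m from the base axis. Payload 3.6 kg.
Tool frame: the origin (TCP) lies midway between the tips of the shut fingers; the grasp point (between the pads) lies 19 mm behind it; z points along the fingers, x is the direction in which the jaws open and shut, and the axes are right-handed (so a half turn about z gives the same grasp; the last joint's range is limited). The gripper opens to 93 mm and grips with 3 to 60 N. Pads are 15 mm wide; open, the fingers measure 128 mm over their backs; the gripper's body (75 mm by 188 mm) begins 65 mm behind the grasp point.
Start: joints at [1.276, 0.615, -0.013, 1.423, 0.008, 1.103, -0.04], TCP at [0.173, -0.627, 0.219] pointing down, gripper open.
Joint ranges: [-3.12, 3.12], [-0.3, 2.06], [-1.34, 1.32], [0.26, 2.42], [-1.36, 4.5], [0.01, 1.98], [-2.84, 2.84]. Speed limits (rad/s): [2.79, 2.79, 3.14, 3.14, 3.14, 3.14, 3.14].

## Interface

Orientations are given as a rotation vector (axis times angle).
In Python, from workcell import * gives the robot as it stands. The module is installed in compiled form; this text tells all that it offers.
- The arm moves only by the shell command python3 -m inch 'ROWS' [FORCE]. ROWS is JSON, a list of rows, each a list of 7 numbers: the turn, a rotation vector about the tool's x, y, z in degrees, then the shift along the tool's x, y, z in m, then the finger opening in m, from 0 to 0.093. In form: [[wx, wy, wz, dx, dy, dz, hand], ...]. A call has 1 to 5 rows; each row shifts and turns the commanded pose from where the row before left it, along the tool's axes as they then stand; what a row does not reach is not made up. A row lasts 1/10 s, in which the tool goes at most 50 mm and 8.59 degrees, less where a joint would pass 70% of its speed; a pose out of reach is approached as far as the arm can. A call is refused whole if a number of a shift passes 0.05 or a number of a turn 8.59, either way. A call with a gripper value outside its range is refused whole. The fingers move at their own pace and stop on an object; FORCE is the grip in N (left out, the last holds). Time passes only in rows, so rows that do not move let the fingers close. It gives the time, the measured TCP pose, the force and the opening at its end, in the units of the state.
- state(): the state, without advancing time (a new reading comes with each control period).
- snapshot(name): name is "scene" or "top" or "wrist"; returns a dict with "frame" (384x512x3 uint8, red, green, blue), "z_map" (384x512 float32, m along the optical axis (not along the pixel's ray), 0 where there is no reading), "K" (3x3 intrinsics, pixels), "k1" (the pictures are not rectified: a ray, as slopes to the right and down, at radius r is drawn at 1 + k1 r^2 times it, then the intrinsics apply), "extrinsics" (4x4, takes a point from world to camera coordinates); the wrist camera has in their place "T_tool_cam" (4x4, takes a point from camera to tool coordinates, whose origin is the TCP and whose axes are the tool frame's). Camera axes: x right, y down, z forward; pixel columns grow to the right and rows downward; lengths in m; the calibration is good to about 2 mm. A picture is of the moment at which its call begins: read the wrist's pose just before it.
- hand_in(): hands the job in, once; it reports no verdict.
Trained networks look in a picture, given as the dict that the camera call returned (one of the last four; its "shot" number tells which), for a name from the list of things; names that differ only in an ending like _2 or _b are one class to them, and where a whole thing is asked for, a point or a joint stands for the part that bears it (a point fixed in the world has none). Each returns a list of dicts, best first, with "conf" (0 to 1); they miss things now and then, are a little off and sometimes report something else, mostly with a low value. They report only what shows in the picture. A call takes as long as a camera call. They do not tell look-alikes from the thing itself.
- boxes_of(picture, label): "box" ([centre column, centre row, width, height] as shares, 0 to 1, of the picture: columns of its width, rows of its height, round what is visible of it).
- spot_point(picture, label): "point" ([column, row] as shares, 0 to 1, of the picture: columns of its width, rows of its height: a listed point, or the origin of a listed thing).
The state is a dict: "t": time; "joint_positions": joint angles; "joint_velocities": joint speeds; "joint_efforts": joint torques, N m; "tcp_pos": TCP position; "ee_rot": TCP orientation; "ft_force": force on the tool from outside, world axes, zero at the start; "wrist_torque": the same for the moment, N m; "finger_gap": opening from 0.0 (shut) to 1.0 (fully open).
Only numpy, scipy, OpenCV 4.12 (cv2) and the standard library are available. Lean on these libraries where they do the work, as an engineer would, in place of code of your own. Each camera call takes 0.05 s, during which the arm holds its last target.

## Task

Move the four turned steel parts from the wooden rack to the grey inspection rack, in reverse order: the part that stands nearest the wooden rack's knob goes into the pocket farthest from the grey rack's knob, the second nearest into the second farthest, and so on. Leave each part standing upright in its own pocket.

Things in the scene. Friction and masses are not known exactly. Their poses are not given: they have to be found in the camera images.
- tall_pin: plain round steel pin, the tallest and slimmest part: diameter 20, 60 high, with two thin dark rings round it and a plain flat top (mm). Loose, about 90 g. It stands upright on its own black pad in the wooden rack at the start. Origin: centre of its underside; z up along its axis.
- flange_bush: steel bush: a round foot flange of diameter 26, 8 high, below a slim barrel of diameter 17 that goes up to 44; small dark bore in its top. Grip it by the barrel (mm). Loose, about 90 g. It stands upright on its own black pad in the wooden rack at the start. Origin: centre of its underside; z up along its axis.
- mushroom_knob: steel knob with a broad head above a thinner stem: stem diameter 19 up to 22, head diameter 26 with upright sides from 26 to 46, domed top at 52 with a dark screwdriver slot across it and no bore. Grip it by the head (mm). Loose, about 90 g. It stands upright on its own black pad in the wooden rack at the start. Origin: centre of its underside; z up along its axis.
- wide_collar: straight stout steel collar, diameter 26 from bottom to top, 40 high, the lowest part, with a wide dark bore in its top (mm). Loose, about 90 g. It stands upright on its own black pad in the wooden rack at the start. Origin: centre of its underside; z up along its axis.
- pad_tall_pin: black rubber pad, 36 x 36 x 2 mm, fixed in the wooden rack's pocket in which the tall pin stands at the start; it never moves during the job, so it marks the place that this part came from. The four pads look alike and lie in a row 42 mm apart, in a different order at each start. Origin: centre of the underside, 10 mm above the table; y runs along the row. The wooden rack is fixed; its rims and the ribs between its pockets end 15 mm above the table.
- pad_flange_bush: black rubber pad, 36 x 36 x 2 mm, fixed in the wooden rack's pocket in which the flange bush stands at the start; it never moves during the job, so it marks the place that this part came from. The four pads look alike and lie in a row 42 mm apart, in a different order at each start. Origin: centre of the underside, 10 mm above the table; y runs along the row. The wooden rack is fixed; its rims and the ribs between its pockets end 15 mm above the table.
- pad_mushroom_knob: black rubber pad, 36 x 36 x 2 mm, fixed in the wooden rack's pocket in which the mushroom knob stands at the start; it never moves during the job, so it marks the place that this part came from. The four pads look alike and lie in a row 42 mm apart, in a different order at each start. Origin: centre of the underside, 10 mm above the table; y runs along the row. The wooden rack is fixed; its rims and the ribs between its pockets end 15 mm above the table.
- pad_wide_collar: black rubber pad, 36 x 36 x 2 mm, fixed in the wooden rack's pocket in which the wide collar stands at the start; it never moves during the job, so it marks the place that this part came from. The four pads look alike and lie in a row 42 mm apart, in a different order at each start. Origin: centre of the underside, 10 mm above the table; y runs along the row. The wooden rack is fixed; its rims and the ribs between its pockets end 15 mm above the table.
- old_knob: small dark turned knob, diameter 18, 27 mm high, fixed upright at one end of the wooden rack (the other end has only a low dark plate); which end it is changes from start to start. The four pads lie 33.5, 75.5, 117.5 and 159.5 mm from it. Origin: centre of its underside, 10 mm above the table.
- new_rack: fixed grey-painted metal rack, 46 mm wide (x) and 217 mm long (y), empty at the start. Origin: middle of its underside, on the table; z up. Four open pockets in a row along y, at x = 0 and y = +63, +21, -21, -63 mm; each is about 40 x 39.5 mm with its floor 10 mm above the table and rims and ribs of 2.5 to 3 mm that end 15 mm above the table. A dark knob like the wooden rack's (diameter 18, top 37 mm above the table) stands at y = +96.5 mm, the only knob on this rack.
Things that resemble listed ones, but are neither listed nor needed, are in the scene too. Leave any yellow look-alike of the tall_pin alone.

How it is judged:
By the outcome, as a careful person would: the job done as asked, in the order asked, and still so for the second after the job is handed in, with the robot touching nothing.
It also fails if it takes over 96 s, if anything falls off the work surface, if the arm or the gripper's body presses on something with over 40 N, if the wrist force passes 120 N, or if a joint passes its speed limit or range.

## Working session

There is one attempt and no reset: what is moved stays moved. The work goes in short steps, Python scripts to look and compute and a shell command to move; the robot and the scene stay as the last step left them, time stands still between calls to the robot, and variables do not carry over. Pictures are saved under pics/ and viewed, and the job is handed in when it is done.

```bash
mkdir -p pics; cat > h.py <<'E'
from workcell import *
import numpy as np, cv2
def save(n,im,s=1):
    im=cv2.cvtColor(np.ascontiguousarray(im),cv2.COLOR_RGB2BGR)
    if s!=1: im=cv2.resize(im,None,fx=s,fy=s,interpolation=cv2.INTER_CUBIC)
    cv2.imwrite(f'pics/{n}.png',im)
def rays(p,uv):
    uv=np.asarray(uv,float).reshape(-1,1,2)
    d=np.array([p['k1'],0,0,0,0],float)
    return cv2.undistortPoints(uv,np.array(p['K'],float),d).reshape(-1,2)
def world(p,uv,z=None,T=None):
    """pixels->world by z_map or plane z. """
    uv=np.asarray(uv,float).reshape(-1,2); r=rays(p,uv)
    if T is None: T=np.linalg.inv(np.array(p['extrinsics'],float))
    d=np.c_[r,np.ones(len(r))]
    if z is None:
        dep=np.array([p['z_map'][int(round(v)),int(round(u))] for u,v in uv])
        return (d*dep[:,None])@T[:3,:3].T+T[:3,3]
    dw=d@T[:3,:3].T; s=(z-T[2,3])/dw[:,2]
    return dw*s[:,None]+T[:3,3]
E
python3 - <<'E'
from h import *
s=state();print({k:np.round(v,3) for k,v in s.items()})
for n in('scene','top'):
    p=snapshot(n);save(n+'0',p['frame'],1.5);print(n,p['K'],p['k1'],p['extrinsics'])
    np.savez(n+'0.npz',**{k:v for k,v in p.items()})
E
```

```text
{'t': np.float64(0.0), 'joint_positions': array([ 1.275,  0.616, -0.013,  1.425,  0.008,  1.103, -0.04 ]), 'joint_velocities': array([-0.003, -0.001, -0.001,  0.   , -0.001, -0.   , -0.001]), 'joint_efforts': array([ 0.0000e+00, -4.5892e+01,  2.0900e-01, -1.6574e+01, -6.1000e-02,
        2.0000e-02,  0.0000e+00]), 'tcp_pos': array([ 0.172, -0.626,  0.217]), 'ee_rot': array([-2.498,  1.903,  0.003]), 'ft_force': array([ 0.118, -0.518, -0.534]), 'wrist_torque': array([-0.025, -0.002, -0.018]), 'finger_gap': np.float64(0.999)}
scene [[435.40951197   0.         261.58948536]
 [  0.         435.40951197 194.65582448]
 [  0.           0.           1.        ]] -0.051747714600877806 [[-0.78928106 -0.61360298  0.02295188  0.31315607]
 [-0.29418989  0.34507991 -0.89127558  0.2508329 ]
 [ 0.53896912 -0.71021915 -0.45288083  0.48033149]
 [ 0.          0.          0.          1.        ]]
top [[467.31267744   0.         245.66749419]
 [  0.         467.31267744 188.68103382]
 [  0.           0.           1.        ]] -0.052223531338801005 [[ 0.01746371 -0.99960286  0.02211634 -0.20005454]
 [-0.99924092 -0.01821923 -0.03443328  0.51744704]
 [ 0.03482255 -0.02149822 -0.99916226  0.88669929]
 [ 0.          0.          0.          1.        ]]
```

View pics/scene0.png

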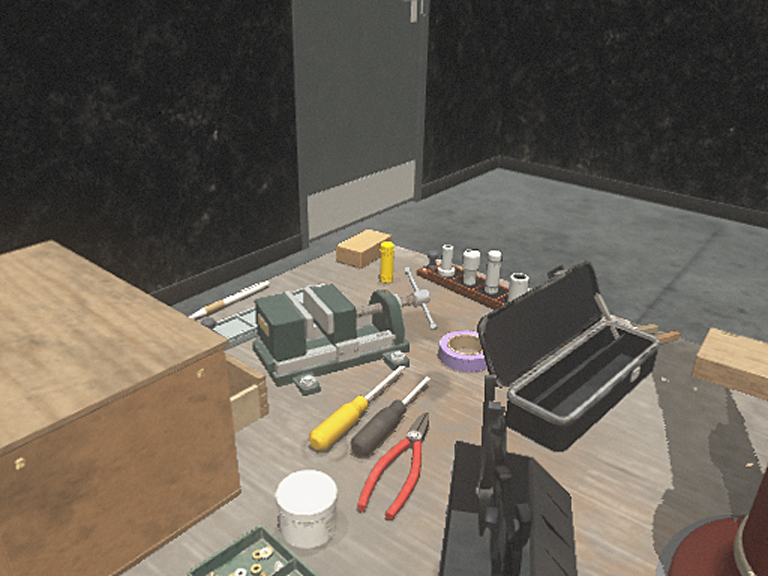

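View pics/top0.png

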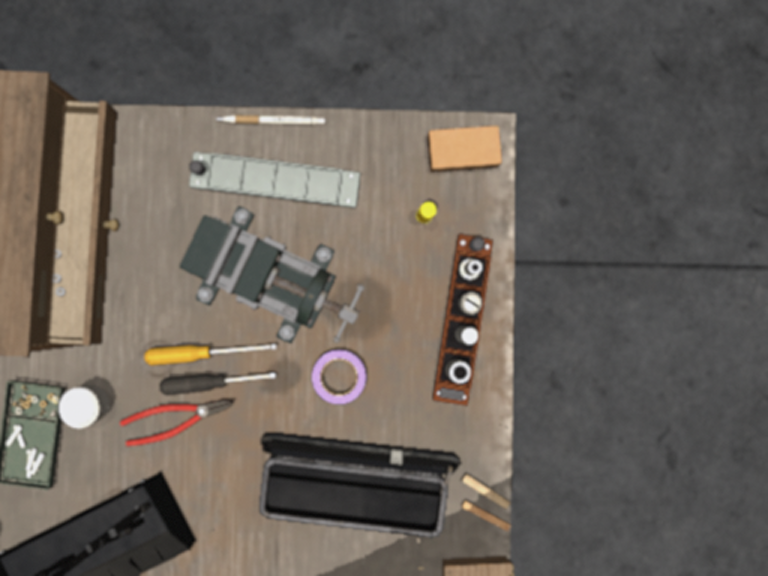

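Scene and top views: the wooden rack is right of centre with its knob at the upper end (478,243). From the knob the parts look like the flange bush (471,268), mushroom (469,303), tall pin (468,336) and collar (459,372). The grey rack is at (275,180) with its knob at the left (198,168), and the yellow look-alike is at (428,211). I'll enlarge to confirm.

```bash
python3 - <<'E'
from h import *
p=dict(np.load('top0.npz'));q=dict(np.load('scene0.npz'))
a=cv2.resize(p['frame'][150:275,280:340],None,fx=4.4,fy=4.4,interpolation=cv2.INTER_CUBIC)
b=cv2.resize(q['frame'][155:215,270:365],None,fx=5,fy=5,interpolation=cv2.INTER_CUBIC)
H=550;c=np.zeros((H,a.shape[1]+b.shape[1],3),np.uint8);c[:a.shape[0],:a.shape[1]]=a;c[:b.shape[0],a.shape[1]:]=b
print(c.shape);save('crop1',c)
# height map from top
v,u=np.mgrid[0:384,0:512]
P=world(p,np.c_[u.ravel(),v.ravel()]).reshape(384,512,3);np.save('topP.npy',P)
hm=np.clip(P[...,2]/0.25*255,0,255).astype(np.uint8)
hm[p['z_map']==0]=0
save('h1',cv2.cvtColor(cv2.applyColorMap(hm,cv2.COLORMAP_JET),cv2.COLOR_BGR2RGB),1.5)
for n,(cx,cy) in dict(bush=(471,268),mush=(469,303),pin=(468,336),coll=(459,372),oknob=(478,243),gknob=(198,168),yel=(428,211),plate=(451,396),vise=(310,280),viseh=(350,310),lid=(350,450),lid2=(455,460),box=(350,500),tape=(325,355),blk=(100,530),drawer=(80,220),block=(465,148)).items():
    w=P[int(cy/1.5)-3:int(cy/1.5)+4,int(cx/1.5)-3:int(cx/1.5)+4].reshape(-1,3)
    print(n,P[int(cy/1.5),int(cx/1.5)].round(3),'maxz',w[:,2].max().round(3))
E
```

```text
(550, 739, 3)
bush [ 0.541 -0.314  0.058] maxz 0.062
mush [ 0.497 -0.311  0.063] maxz 0.067
pin [ 0.458 -0.309  0.074] maxz 0.076
coll [ 0.413 -0.302  0.055] maxz 0.058
oknob [ 0.572 -0.325  0.04 ] maxz 0.041
gknob [0.66  0.025 0.039] maxz 0.042
yel [ 0.609 -0.26   0.062] maxz 0.065
plate [ 0.378 -0.297  0.013] maxz 0.018
vise [ 0.525 -0.115  0.013] maxz 0.069
viseh [ 0.487 -0.167  0.059] maxz 0.065
lid [ 0.32 -0.17  0.07] maxz 0.114
lid2 [ 0.318 -0.29   0.107] maxz 0.114
box [ 0.243 -0.171  0.003] maxz 0.007
tape [ 0.43  -0.136  0.018] maxz 0.022
blk [0.198 0.149 0.004] maxz 0.122
drawer [0.59  0.16  0.068] maxz 0.07
block [ 0.695 -0.31   0.031] maxz 0.908
```

View pics/crop1.png

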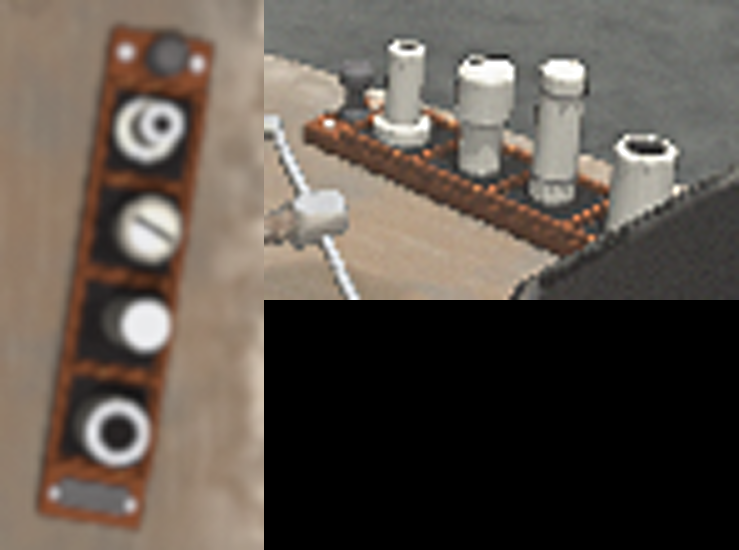

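View pics/h1.png

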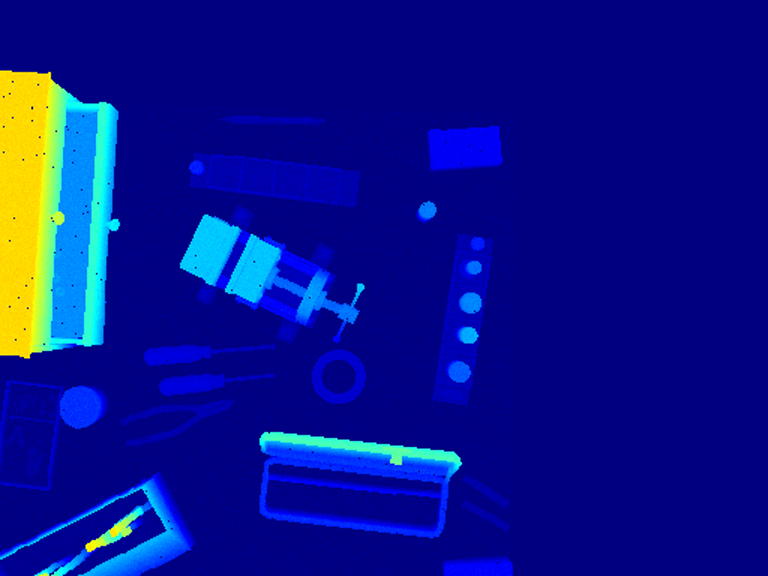

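Confirmed in the crop. From the wooden knob: flange bush (foot flange with small bore), mushroom (slot), tall pin (plain top, rings), wide collar (wide bore). So bush→P4 (farthest), mushroom→P3, pin→P2, collar→P1 (next to the grey knob). Next I'll measure them accurately.

```bash
python3 - <<'E'
from h import *
p=dict(np.load('top0.npz'));P=np.load('topP.npy');f=p['frame']
def blob(c,zlo,zhi,r=12):
    cx,cy=int(c[0]/1.5),int(c[1]/1.5)
    S=P[cy-r:cy+r+1,cx-r:cx+r+1];m=((S[...,2]>zlo)&(S[...,2]<zhi)).astype(np.uint8)
    n,l,st,ce=cv2.connectedComponentsWithStats(m);i=1+np.argmax(st[1:,4])
    return ce[i]+[cx-r,cy-r],st[i,2:5]
for n,c,zt,lo in [('bush',(471,268),.056,.045),('mush',(469,303),.062,.05),('pin',(468,336),.072,.06),('coll',(459,372),.052,.043),('oknob',(478,243),.037,.028),('gknob',(198,168),.037,.028)]:
    uv,st=blob(c,lo,.09); print(n,uv.round(1),st,world(p,uv,zt)[0].round(4))
# racks: colour edges; grey rack min area rect via height 8..22mm
m=((P[...,2]>.006)&(P[...,2]<.05)).astype(np.uint8)
for nm,(x0,x1,y0,y1) in dict(grey=(120,245,98,142),wood=(284,332,150,275)).items():
    mm=np.zeros_like(m);mm[y0:y1,x0:x1]=m[y0:y1,x0:x1]
    n,l,st,ce=cv2.connectedComponentsWithStats(mm);i=1+np.argmax(st[1:,4])
    r=cv2.minAreaRect(np.argwhere(l==i)[:,::-1].astype(np.float32));b=cv2.boxPoints(r)
    w=world(p,b,.013);print(nm,w.round(4)[:,:2].tolist(),'c',w.mean(0).round(4),'sides',[np.linalg.norm(w[k]-w[(k+1)%4]).round(3) for k in range(4)])
S=P[140:230,120:245];print('vise maxz',np.percentile(S[...,2],99.5),S[...,2].max())
S=P[285:315,170:312];i=np.argmax(np.where(S[...,2]>.08,S[...,0],-1));print('lid',S.reshape(-1,3)[i],S[...,2].max())
save('grey',f[90:150,115:250],5.5)
E
```

```text
bush [315.6 177.9] [10  9 73] [ 0.5415 -0.3179  0.056 ]
mush [313.5 201.4] [ 14  14 162] [ 0.4982 -0.3135  0.062 ]
pin [312.1 223.2] [ 12  11 107] [ 0.4591 -0.3098  0.072 ]
coll [305.9 247.5] [ 15  14 163] [ 0.4135 -0.3022  0.052 ]
oknob [318. 162.] [ 9  9 69] [ 0.5727 -0.3253  0.037 ]
gknob [130.7 111.4] [10 10 77] [0.6612 0.0279 0.037 ]
grey [[0.6413, 0.0451], [0.6891, 0.0406], [0.6656, -0.1767], [0.6178, -0.1716]] c [ 0.6535 -0.0657  0.013 ] sides [np.float64(0.048), np.float64(0.219), np.float64(0.048), np.float64(0.218)]
wood [[0.3734, -0.2731], [0.5876, -0.3035], [0.5812, -0.3512], [0.3667, -0.3203]] c [ 0.4772 -0.312   0.013 ] sides [np.float64(0.216), np.float64(0.048), np.float64(0.217), np.float64(0.048)]
vise maxz 0.08442261665818267 0.9081983396740084
lid [ 0.48967082 -0.17148515  0.90819834] 0.9081983396740084
```

View pics/grey.png

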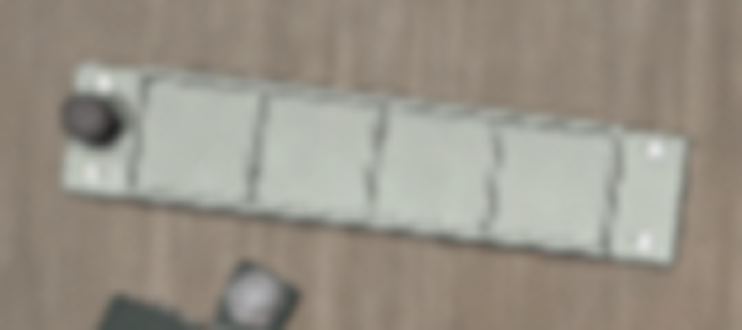

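```bash
cat > g.py <<'E'
# usage: g.py x y z yaw n  -> per-row shifts/turns for n rows
import sys; from h import *
from scipy.spatial.transform import Rotation as R
s=state();Rt=R.from_rotvec(s['ee_rot']);p=np.array(s['tcp_pos'])
X=Rt.as_matrix()[:,0];yaw=np.degrees(np.arctan2(X[1],X[0]))
print('t %.2f'%s['t'],'tcp',p.round(4),'yaw %.2f'%yaw,'zax',Rt.as_matrix()[:,2].round(4),'F',np.round(s['ft_force'],1),'gap mm %.1f'%(s['finger_gap']*93),'j1,j7',np.round([s['joint_positions'][0],s['joint_positions'][6]],2))
if len(sys.argv)>3:
    t=[None if a=='-' else float(a) for a in sys.argv[1:5]]; n=int(sys.argv[5])
    tg=np.array([p[i] if t[i] is None else t[i] for i in range(3)]); ty=yaw if t[3] is None else t[3]
    c,sn=np.cos(np.radians(ty)),np.sin(np.radians(ty))
    G=R.from_matrix(np.array([[c,sn,0],[sn,-c,0],[0,0,-1]]))
    rv=(Rt.inv()*G).as_rotvec(degrees=True)
    print('total turn(deg)',rv.round(2),'dist',np.linalg.norm(tg-p).round(4), 'tool shift',Rt.inv().apply(tg-p).round(4))
    for k in range(n):
        Rk=Rt*R.from_rotvec(rv*k/n,degrees=True)
        print((rv/n).round(2).tolist(),Rk.inv().apply((tg-p)/n).round(4).tolist())
E
python3 g.py 0.5415 -0.3179 0.22 -97.7 14
```

```text
t 0.10 tcp [ 0.1725 -0.626   0.2176] yaw -74.59 zax [-6.0e-04  2.2e-03 -1.0e+00] F [ 0.6  0.1 -0.1] gap mm 92.8 j1,j7 [ 1.28 -0.04]
total turn(deg) [ 0.03  0.13 23.11] dist 0.4807 tool shift [-0.199  -0.4376 -0.0019]
[0.0, 0.01, 1.65] [-0.0142, -0.0313, -0.0001]
[0.0, 0.01, 1.65] [-0.0151, -0.0308, -0.0001]
[0.0, 0.01, 1.65] [-0.016, -0.0304, -0.0001]
[0.0, 0.01, 1.65] [-0.0169, -0.0299, -0.0001]
[0.0, 0.01, 1.65] [-0.0177, -0.0294, -0.0001]
[0.0, 0.01, 1.65] [-0.0186, -0.0289, -0.0001]
[0.0, 0.01, 1.65] [-0.0194, -0.0283, -0.0001]
[0.0, 0.01, 1.65] [-0.0202, -0.0278, -0.0002]
[0.0, 0.01, 1.65] [-0.021, -0.0272, -0.0002]
[0.0, 0.01, 1.65] [-0.0217, -0.0266, -0.0002]
[0.0, 0.01, 1.65] [-0.0225, -0.0259, -0.0002]
[0.0, 0.01, 1.65] [-0.0232, -0.0253, -0.0002]
[0.0, 0.01, 1.65] [-0.024, -0.0246, -0.0002]
[0.0, 0.01, 1.65] [-0.0247, -0.0239, -0.0002]
```

```bash
python3 -m inch '[[0,0,7.7,0,0,0,0.045],[0,0,7.7,0,0,0,0.045],[0,0,7.7,0,0,0,0.045]]' 25; python3 g.py 0.5415 -0.3179 0.22 -97.7 11
```

```text
t: 0.4
tcp_pos: [0.1725, -0.6262, 0.218]
ee_rot: [-2.06, 2.371, 0.002]
ft_force: [-0.9, -0.3, -0.5]
finger_gap: 0.791
t 0.40 tcp [ 0.1725 -0.6262  0.218 ] yaw -98.02 zax [-3.0e-04  1.5e-03 -1.0e+00] F [-0.9 -0.3 -0.5] gap mm 73.6 j1,j7 [ 1.21 -0.39]
total turn(deg) [ 0.03  0.09 -0.32] dist 0.4808 tool shift [-0.3567 -0.3224 -0.0017]
[0.0, 0.01, -0.03] [-0.0324, -0.0293, -0.0002]
[0.0, 0.01, -0.03] [-0.0324, -0.0293, -0.0002]
[0.0, 0.01, -0.03] [-0.0324, -0.0293, -0.0002]
[0.0, 0.01, -0.03] [-0.0324, -0.0294, -0.0002]
[0.0, 0.01, -0.03] [-0.0324, -0.0294, -0.0002]
[0.0, 0.01, -0.03] [-0.0324, -0.0294, -0.0002]
[0.0, 0.01, -0.03] [-0.0323, -0.0294, -0.0002]
[0.0, 0.01, -0.03] [-0.0323, -0.0294, -0.0002]
[0.0, 0.01, -0.03] [-0.0323, -0.0294, -0.0002]
[0.0, 0.01, -0.03] [-0.0323, -0.0295, -0.0002]
[0.0, 0.01, -0.03] [-0.0323, -0.0295, -0.0002]
```

```bash
python3 -m inch '[[0,0,0,-0.0324,-0.0293,0,0.045],[0,0,0,-0.0324,-0.0293,0,0.045],[0,0,0,-0.0324,-0.0293,0,0.045],[0,0,0,-0.0324,-0.0293,0,0.045],[0,0,0,-0.0324,-0.0293,0,0.045]]' 25; python3 -m inch '[[0,0,0,-0.0324,-0.0293,0,0.045],[0,0,0,-0.0324,-0.0293,0,0.045],[0,0,0,-0.0324,-0.0293,0,0.045],[0,0,0,-0.0324,-0.0293,0,0.045],[0,0,0,-0.0324,-0.0293,0,0.045]]'; python3 g.py 0.5415 -0.3179 0.22 -97.7 1
python3 - <<'E'
from h import *
p=snapshot('wrist');save('w1',p['frame'],1.5);print(p['T_tool_cam'],p['K'],p['k1'])
E
```

```text
t: 0.9
tcp_pos: [0.3405, -0.4841, 0.2182]
ee_rot: [-2.067, 2.365, 0.002]
ft_force: [0.5, -0.8, 0.1]
finger_gap: 0.487
t: 1.4
tcp_pos: [0.5073, -0.3433, 0.2182]
ee_rot: [2.067, -2.365, -0.002]
ft_force: [1.6, -0.3, 0.5]
finger_gap: 0.483
t 1.40 tcp [ 0.5073 -0.3433  0.2182] yaw -97.70 zax [-9.e-04  5.e-04 -1.e+00] F [ 1.6 -0.3  0.5] gap mm 44.9 j1,j7 [ 0.52 -1.11]
total turn(deg) [ 0.05  0.02 -0.  ] dist 0.0427 tool shift [-0.0297 -0.0305 -0.0018]
[0.05, 0.02, -0.0] [-0.0297, -0.0305, -0.0018]
[[ 9.99999313e-01 -1.16970085e-03  7.09990347e-05  8.02788092e-04]
 [ 1.11330978e-03  9.67206296e-01  2.53989650e-01 -7.07923910e-02]
 [-3.65762624e-04 -2.53989397e-01  9.67206934e-01 -1.65483726e-01]
 [ 0.00000000e+00  0.00000000e+00  0.00000000e+00  1.00000000e+00]] [[276.56622207   0.         252.6702514 ]
 [  0.         276.56622207 193.07159025]
 [  0.           0.           1.        ]] -0.04888415371654942
```

View pics/w1.png

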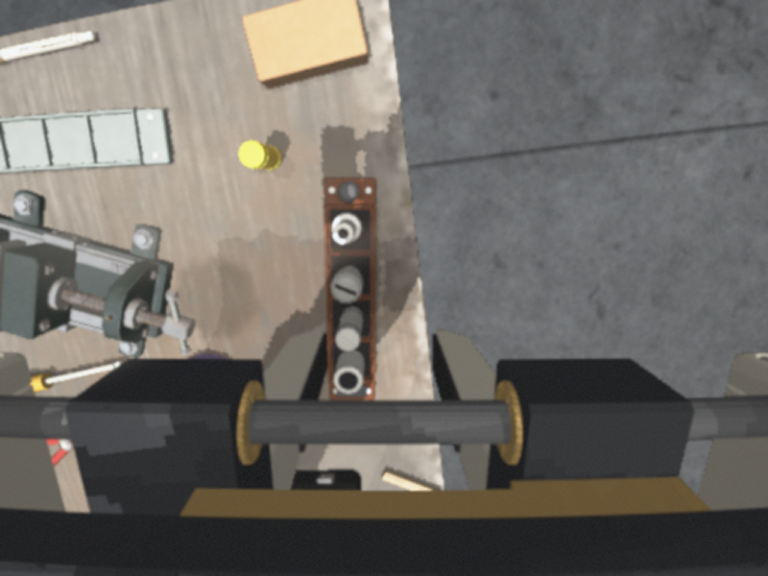

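Wrist view: the four parts stand at (346,228), (348,284), (348,338) and (348,379), the knob is at (348,190), and the rack is aligned with the jaw axis. I'll compare these positions with the top camera.

```bash
python3 - <<'E'
from h import *
from scipy.spatial.transform import Rotation as R
s=state();p=snapshot('wrist')
T=np.eye(4);T[:3,:3]=R.from_rotvec(s['ee_rot']).as_matrix();T[:3,3]=s['tcp_pos'];T=T@np.array(p['T_tool_cam'])
print(np.round(s['tcp_pos'],4))
f=p['frame'];save('w2',f[110:270,200:270],3.7)
for n,uv,z in [('knob',(348,190),.037),('bush',(346,228),.056),('mush',(348,284),.063),('pin',(348,338),.072),('coll',(348,379),.052),('gfar1',(143,109),.015),('gfar2',(171,162),.015)]:
    print(n,world(p,np.array(uv)/1.5,z,T)[0].round(4))
E
python3 g.py 0.5415 -0.3179 0.12 -97.7 4
```

```text
[ 0.5156 -0.3341  0.2179]
knob [ 0.5829 -0.3162  0.037 ]
bush [ 0.5542 -0.3122  0.056 ]
mush [ 0.5107 -0.3082  0.063 ]
pin [ 0.4687 -0.303   0.072 ]
coll [ 0.4233 -0.2949  0.052 ]
gfar1 [ 0.6721 -0.1505  0.015 ]
gfar2 [ 0.6261 -0.1649  0.015 ]
t 1.50 tcp [ 0.5129 -0.3364  0.2178] yaw -96.92 zax [ 0.0036  0.0062 -1.    ] F [-0.2  0.7 -0.3] gap mm 44.8 j1,j7 [ 0.51 -1.1 ]
total turn(deg) [-0.16  0.38  0.78] dist 0.1035 tool shift [-0.0212 -0.0259  0.098 ]
[-0.04, 0.1, 0.19] [-0.0053, -0.0065, 0.0245]
[-0.04, 0.1, 0.19] [-0.0054, -0.0065, 0.0245]
[-0.04, 0.1, 0.19] [-0.0054, -0.0065, 0.0245]
[-0.04, 0.1, 0.19] [-0.0055, -0.0065, 0.0245]
```

View pics/w2.png

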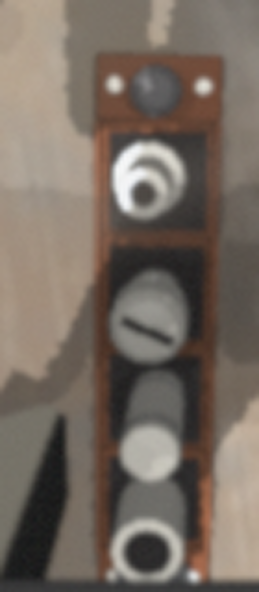

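```bash
python3 -m inch '[[0,0,0,0,0,0,0.045],[0,0,0,0,0,0,0.045]]'; python3 - <<'E'
from h import *
from scipy.spatial.transform import Rotation as R
s=state();p=snapshot('wrist')
T=np.eye(4);T[:3,:3]=R.from_rotvec(s['ee_rot']).as_matrix();T[:3,3]=s['tcp_pos'];T=T@np.array(p['T_tool_cam'])
v,u=np.mgrid[0:384,0:512];P=world(p,np.c_[u.ravel(),v.ravel()],T=T).reshape(384,512,3)
save('w3',p['frame'],1.5)
for n,(x,y),zt,lo in [('bush',(.5415,-.3179),.056,.042),('mush',(.4982,-.3135),.062,.05),('pin',(.459,-.31),.072,.065),('coll',(.4135,-.302),.052,.045),('oknob',(.5727,-.3253),.037,.03),('gknob',(.6612,.0279),.037,.03)]:
    m=((P[...,2]>lo)&(P[...,2]<.085)&(np.hypot(P[...,0]-x,P[...,1]-y)<.02)&(v<260)).astype(np.uint8)
    k,l,st,ce=cv2.connectedComponentsWithStats(m)
    if k<2: print(n,'none');continue
    i=1+np.argmax(st[1:,4]);print(n,ce[i].round(1),st[i,2:5],world(p,ce[i],zt,T)[0].round(4),'med z',np.median(P[l==i][:,2]).round(4))
E
python3 g.py 0.5415 -0.3179 0.12 -97.7 4
```

```text
t: 1.7
tcp_pos: [0.5049, -0.3461, 0.2183]
ee_rot: [2.063, -2.367, -0.001]
ft_force: [-0.1, -0.8, 0.8]
finger_gap: 0.483
bush [225.5 153.3] [ 15  15 169] [ 0.5419 -0.3198  0.056 ] med z 0.0554
mush [227.7 189.7] [ 22  22 357] [ 0.4992 -0.316   0.062 ] med z 0.0615
pin [228.7 223.9] [ 16  17 216] [ 0.4596 -0.3117  0.072 ] med z 0.0712
coll [229.3 250.2] [ 20  19 295] [ 0.4156 -0.3037  0.052 ] med z 0.0511
oknob [228.5 126. ] [ 14  15 164] [ 0.5724 -0.3267  0.037 ] med z 0.0357
gknob none
t 1.75 tcp [ 0.5047 -0.3465  0.2185] yaw -97.88 zax [-1.4e-03 -8.0e-04 -1.0e+00] F [0.3 0.  0.4] gap mm 44.8 j1,j7 [ 0.52 -1.1 ]
total turn(deg) [ 0.07 -0.05 -0.18] dist 0.1089 tool shift [-0.0335 -0.0327  0.0984]
[0.02, -0.01, -0.05] [-0.0084, -0.0082, 0.0246]
[0.02, -0.01, -0.05] [-0.0084, -0.0082, 0.0246]
[0.02, -0.01, -0.05] [-0.0083, -0.0082, 0.0246]
[0.02, -0.01, -0.05] [-0.0083, -0.0082, 0.0246]
```

```bash
python3 -m inch '[[0,0,0,-0.0108,-0.011,0.0328,0.045],[0,0,0,-0.0108,-0.011,0.0328,0.045],[0,0,0,-0.0108,-0.011,0.0328,0.045],[0,0,0,0,0,0,0.045],[0,0,0,0,0,0,0.045]]'; python3 g.py 0.5417 -0.319 0.024 -97.7 4
```

```text
t: 2.25
tcp_pos: [0.5423, -0.3186, 0.1205]
ee_rot: [2.064, -2.366, -0.0]
ft_force: [-0.0, -0.1, 0.7]
finger_gap: 0.484
t 2.25 tcp [ 0.5423 -0.3186  0.1205] yaw -97.80 zax [-1.2e-03 -7.0e-04 -1.0e+00] F [-0.  -0.1  0.7] gap mm 45.0 j1,j7 [ 0.46 -1.16]
total turn(deg) [ 0.06 -0.05 -0.1 ] dist 0.0965 tool shift [0.0004 0.0005 0.0965]
[0.02, -0.01, -0.02] [0.0001, 0.0001, 0.0241]
[0.02, -0.01, -0.02] [0.0001, 0.0001, 0.0241]
[0.02, -0.01, -0.02] [0.0001, 0.0001, 0.0241]
[0.02, -0.01, -0.02] [0.0001, 0.0001, 0.0241]
```

```bash
python3 -m inch '[[0,0,0,0,0,0.024,0.045],[0,0,0,0,0,0.024,0.045],[0,0,0,0,0,0.024,0.045],[0,0,0,0,0,0.02,0.045],[0,0,0,0,0,0.005,0.045]]'; python3 -m inch '[[0,0,0,0,0,0,0.045],[0,0,0,0,0,0,0.005],[0,0,0,0,0,0,0.005],[0,0,0,0,0,0,0.005],[0,0,0,0,0,0,0.005]]' 25; python3 g.py 0.5417 -0.319 0.15 -97.7 4
```

```text
t: 2.75
tcp_pos: [0.542, -0.3192, 0.0236]
ee_rot: [2.063, -2.367, 0.0]
ft_force: [-0.6, -0.1, 0.2]
finger_gap: 0.484
t: 3.25
tcp_pos: [0.5438, -0.3175, 0.024]
ee_rot: [-2.067, 2.365, -0.002]
ft_force: [1.5, -1.2, 0.8]
finger_gap: 0.189
t 3.25 tcp [ 0.5438 -0.3175  0.024 ] yaw -97.69 zax [ 1.2e-03 -9.0e-04 -1.0e+00] F [ 1.5 -1.2  0.8] gap mm 17.6 j1,j7 [ 0.46 -1.16]
total turn(deg) [-0.07 -0.04  0.01] dist 0.126 tool shift [ 0.0019  0.0017 -0.126 ]
[-0.02, -0.01, 0.0] [0.0005, 0.0004, -0.0315]
[-0.02, -0.01, 0.0] [0.0005, 0.0004, -0.0315]
[-0.02, -0.01, 0.0] [0.0005, 0.0005, -0.0315]
[-0.02, -0.01, 0.0] [0.0005, 0.0005, -0.0315]
```

```bash
python3 -m inch '[[0,0,0,0,0,-0.01,0.005],[0,0,0,0,0,-0.03,0.005],[0,0,0,0,0,-0.04,0.005],[0,0,0,0,0,-0.04,0.005],[0,0,0,0,0,-0.01,0.005]]'; python3 g.py 0.6467 -0.1283 0.15 -6.2 12
```

```text
t: 3.75
tcp_pos: [0.5461, -0.3186, 0.1589]
ee_rot: [-2.065, 2.363, -0.015]
ft_force: [0.3, -0.2, -1.2]
finger_gap: 0.171
t 3.75 tcp [ 0.5461 -0.3186  0.1589] yaw -97.70 zax [ 0.0088 -0.0048 -0.9999] F [ 0.3 -0.2 -1.2] gap mm 15.9 j1,j7 [ 0.45 -1.17]
total turn(deg) [ -0.26  -0.59 -91.5 ] dist 0.2154 tool shift [-0.2021 -0.0741  0.0089]
[-0.02, -0.05, -7.62] [-0.0168, -0.0062, 0.0007]
[-0.02, -0.05, -7.62] [-0.0159, -0.0084, 0.0008]
[-0.02, -0.05, -7.62] [-0.0146, -0.0104, 0.0008]
[-0.02, -0.05, -7.62] [-0.0131, -0.0122, 0.0008]
[-0.02, -0.05, -7.62] [-0.0114, -0.0139, 0.0008]
[-0.02, -0.05, -7.62] [-0.0094, -0.0153, 0.0008]
[-0.02, -0.05, -7.62] [-0.0073, -0.0164, 0.0008]
[-0.02, -0.05, -7.62] [-0.0051, -0.0172, 0.0008]
[-0.02, -0.05, -7.62] [-0.0028, -0.0177, 0.0008]
[-0.02, -0.05, -7.62] [-0.0004, -0.0179, 0.0008]
[-0.02, -0.05, -7.62] [0.002, -0.0178, 0.0008]
[-0.02, -0.05, -7.62] [0.0043, -0.0174, 0.0008]
```

```bash
python3 -m inch '[[0,0,0,0,0,0,0.005]]'; python3 - <<'E'
from h import *
p=snapshot('wrist');save('w4',p['frame'],1.5)
print(state()['finger_gap']*93)
E
```

```text
t: 3.85
tcp_pos: [0.5444, -0.3176, 0.1556]
ee_rot: [-2.066, 2.364, -0.006]
ft_force: [0.1, 0.5, -1.1]
finger_gap: 0.169
15.890653429942864
```

View pics/w4.png

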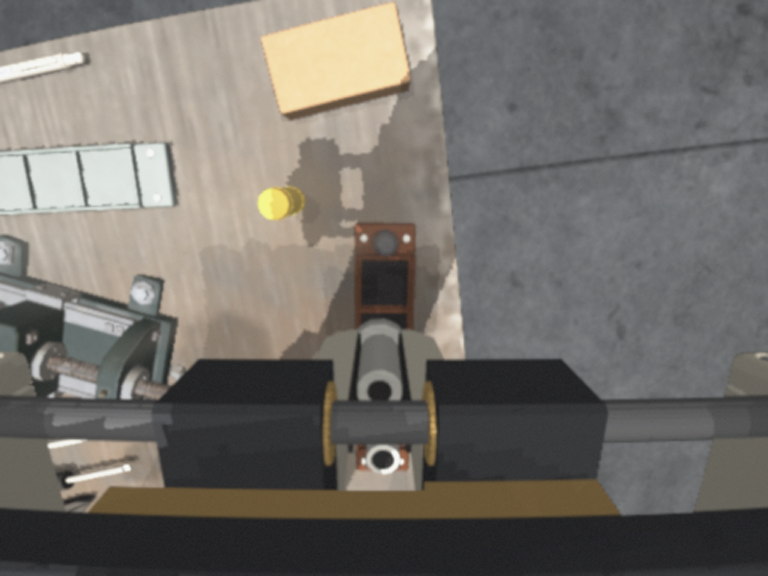

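The bush is held (bore top at (380,390)) and its pocket (385,283) is empty. I'll carry it to P4.

```bash
python3 -m inch '[[0,0,-7.62,-0.0168,-0.0062,0,0.005],[0,0,-7.62,-0.0159,-0.0084,0,0.005],[0,0,-7.62,-0.0146,-0.0104,0,0.005],[0,0,-7.62,-0.0131,-0.0122,0,0.005],[0,0,-7.62,-0.0114,-0.0139,0,0.005]]' 30; python3 -m inch '[[0,0,-7.62,-0.0094,-0.0153,0,0.005],[0,0,-7.62,-0.0073,-0.0164,0,0.005],[0,0,-7.62,-0.0051,-0.0172,0,0.005],[0,0,-7.62,-0.0028,-0.0177,0,0.005],[0,0,-7.62,-0.0004,-0.0179,0,0.005]]';python3 -m inch '[[0,0,-7.62,0.002,-0.0178,0,0.005],[0,0,-7.62,0.0043,-0.0174,0,0.005],[0,0,0,0,0,0,0.005],[0,0,0,0,0,0,0.005]]'; python3 g.py 0.6467 -0.1283 0.15 -6.2 1
python3 - <<'E'
from h import *
from scipy.spatial.transform import Rotation as R
s=state();p=snapshot('wrist');save('w5',p['frame'],1.5)
T=np.eye(4);T[:3,:3]=R.from_rotvec(s['ee_rot']).as_matrix();T[:3,3]=s['tcp_pos'];T=T@np.array(p['T_tool_cam'])
np.savez('w5.npz',T=T,**p)
E
```

```text
t: 4.4
tcp_pos: [0.5839, -0.2364, 0.1503]
ee_rot: [2.73, -1.553, -0.009]
ft_force: [-0.4, 0.3, -0.6]
finger_gap: 0.169
t: 4.9
tcp_pos: [0.6258, -0.1574, 0.1502]
ee_rot: [-3.088, 0.577, 0.009]
ft_force: [-0.4, -0.4, -1.3]
finger_gap: 0.169
t: 5.3
tcp_pos: [0.6426, -0.1271, 0.1511]
ee_rot: [-3.137, 0.175, 0.007]
ft_force: [-0.0, -0.6, -1.5]
finger_gap: 0.171
t 5.30 tcp [ 0.6426 -0.1271  0.1511] yaw -6.38 zax [-4.3e-03  3.0e-04 -1.0e+00] F [-0.  -0.6 -1.5] gap mm 15.9 j1,j7 [ 0.36 -0.18]
total turn(deg) [ 0.01  0.25 -0.18] dist 0.0044 tool shift [0.0042 0.0007 0.0011]
[0.01, 0.25, -0.18] [0.0042, 0.0007, 0.0011]
```

View pics/w5.png

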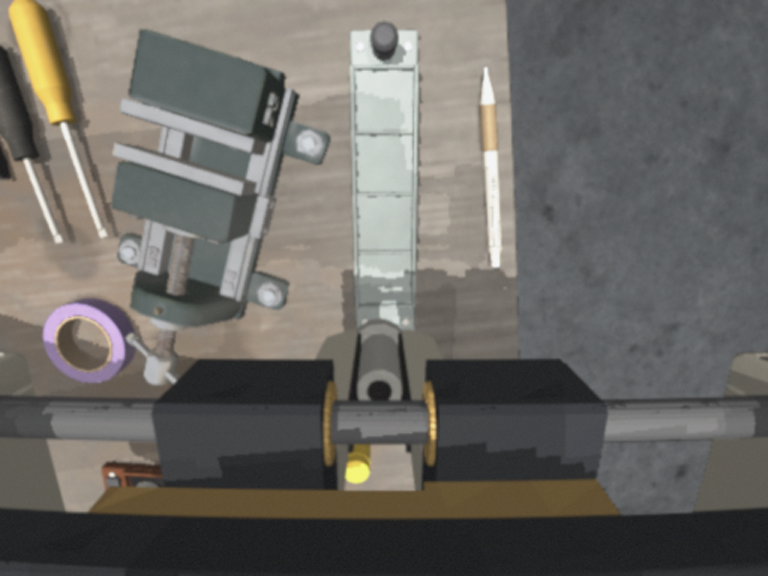

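Wrist view: the rack runs up the picture. Its ribs cross at rows ~68, 134, 191, 250 and 305, the knob is at (384,40), and the bush is held at (380,385). I'll refine the pockets from this.

```bash
python3 - <<'E'
from h import *
p=dict(np.load('w5.npz'));T=p['T']
save('w5c',p['frame'][5:225,215:300],2.7)
for n,uv in [('r0',(385.5,68)),('r1',(385,134)),('r2',(385,191)),('r3',(385,250)),('r4',(385,305)),('L0',(352,68)),('R0',(418,68)),('L3',(355,250)),('R3',(415,250))]:
    print(n,world(p,np.array(uv)/1.5,.015,T)[0].round(4))
print('knob',world(p,np.array((384,36))/1.5,.037,T)[0].round(4))
E
```

```text
r0 [0.6629 0.0145 0.015 ]
r1 [ 0.658  -0.0274  0.015 ]
r2 [ 0.6538 -0.0656  0.015 ]
r3 [ 0.6492 -0.1077  0.015 ]
r4 [ 0.6446 -0.1495  0.015 ]
L0 [0.6407 0.017  0.015 ]
R0 [0.6845 0.0121 0.015 ]
L3 [ 0.6273 -0.1052  0.015 ]
R3 [ 0.6711 -0.1101  0.015 ]
knob [0.6632 0.0274 0.037 ]
```

View pics/w5c.png

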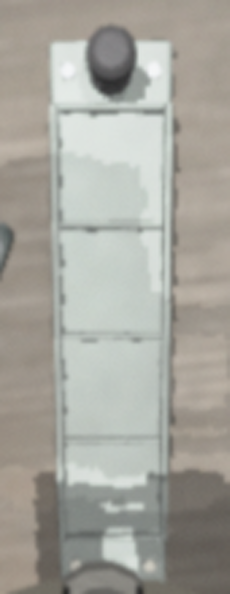

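```bash
python3 -m inch '[[0,0.2,0,0.0043,0.001,0.03,0.005],[0,0,0,0,0,0.035,0.005],[0,0,0,0,0,0.03,0.005],[0,0,0,0,0,0.018,0.005],[0,0,0,0,0,0,0.005]]' ; python3 -m inch '[[0,0,0,0,0,0,0.005]]'; python3 g.py 0.6469 -0.1286 0.0225 -6.2 1
python3 - <<'E'
from h import *
p=snapshot('scene');save('s1',p['frame'][130:230,200:390],4)
E
```

```text
t: 5.85
tcp_pos: [0.6449, -0.1302, 0.0365]
ee_rot: [3.135, -0.176, -0.008]
ft_force: [0.2, 0.0, -1.7]
finger_gap: 0.17
t: 5.95
tcp_pos: [0.6483, -0.1296, 0.0403]
ee_rot: [3.136, -0.175, 0.005]
ft_force: [-0.3, -0.2, -0.9]
finger_gap: 0.172
t 5.95 tcp [ 0.6483 -0.1296  0.0403] yaw -6.38 zax [ 0.003  -0.0011 -1.    ] F [-0.3 -0.2 -0.9] gap mm 16.0 j1,j7 [ 0.34 -0.22]
total turn(deg) [ 0.05 -0.18 -0.18] dist 0.0179 tool shift [-0.0015 -0.0009  0.0178]
[0.05, -0.18, -0.18] [-0.0015, -0.0009, 0.0178]
```

View pics/s1.png

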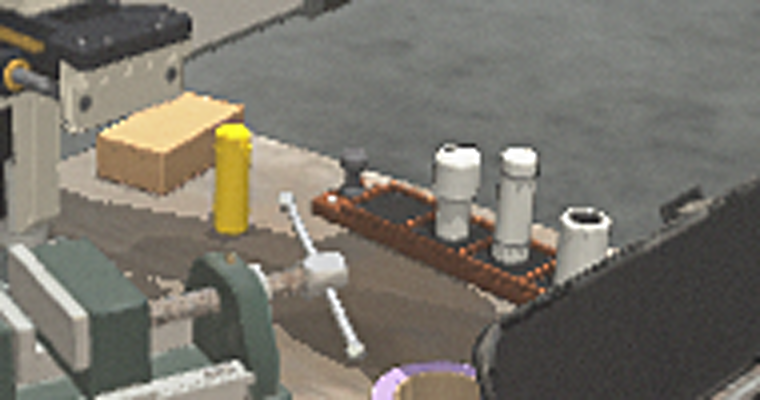

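```bash
python3 -m inch '[[0,0,0,0,0,0.006,0.005],[0,0,0,0,0,0.006,0.005],[0,0,0,0,0,0,0.005],[0,0,0,0,0,0,0.005]]' ; python3 g.py 0.6469 -0.1286 0.0225 -6.2 1;  python3 -m inch '[[0,0,0,0,0,0.002,0.005],[0,0,0,0,0,0.002,0.005],[0,0,0,0,0,0,0.005]]'; python3 g.py 0.6469 -0.1286 0.0225 -6.2 1
```

```text
t: 6.4
tcp_pos: [0.6485, -0.1284, 0.0283]
ee_rot: [3.137, -0.171, 0.005]
ft_force: [0.3, -0.6, -1.9]
finger_gap: 0.171
t 6.40 tcp [ 0.6485 -0.1284  0.0283] yaw -6.26 zax [ 3.3e-03 -4.0e-04 -1.0e+00] F [ 0.3 -0.6 -1.9] gap mm 15.9 j1,j7 [ 0.34 -0.23]
total turn(deg) [-0.   -0.19 -0.06] dist 0.006 tool shift [-0.0016  0.0004  0.0058]
[-0.0, -0.19, -0.06] [-0.0016, 0.0004, 0.0058]
t: 6.7
tcp_pos: [0.6483, -0.1283, 0.0239]
ee_rot: [3.137, -0.171, 0.005]
ft_force: [0.6, 0.3, -0.9]
finger_gap: 0.168
t 6.70 tcp [ 0.6483 -0.1283  0.0239] yaw -6.26 zax [ 2.9e-03 -3.0e-04 -1.0e+00] F [ 0.6  0.3 -0.9] gap mm 15.6 j1,j7 [ 0.34 -0.23]
total turn(deg) [-0.   -0.17 -0.06] dist 0.0021 tool shift [-0.0014  0.0004  0.0014]
[-0.0, -0.17, -0.06] [-0.0014, 0.0004, 0.0014]
```

```bash
python3 -m inch '[[0,0,0,0,0,0.001,0.005],[0,0,0,0,0,0.001,0.005],[0,0,0,0,0,0,0.005]]'; python3 -m inch '[[0,0,0,0,0,0,0.025],[0,0,0,0,0,0,0.035],[0,0,0,0,0,0,0.04],[0,0,0,0,0,0,0.045]]'; python3 g.py
```

```text
t: 7.0
tcp_pos: [0.6486, -0.1283, 0.0223]
ee_rot: [3.137, -0.171, 0.006]
ft_force: [-0.1, -0.4, -0.9]
finger_gap: 0.168
t: 7.4
tcp_pos: [0.6487, -0.1284, 0.0224]
ee_rot: [3.137, -0.171, 0.006]
ft_force: [-0.3, -0.5, 0.9]
finger_gap: 0.457
t 7.40 tcp [ 0.6487 -0.1284  0.0224] yaw -6.26 zax [ 3.8e-03 -3.0e-04 -1.0e+00] F [-0.3 -0.5  0.9] gap mm 42.5 j1,j7 [ 0.34 -0.23]
```

```bash
python3 -m inch '[[0,0,0,0,0,-0.02,0.045],[0,0,0,0,0,-0.04,0.045],[0,0,0,0,0,-0.04,0.045],[0,0,0,0,0,-0.03,0.045],[0,0,0,0,0,0,0.045]]'; python3 g.py 0.4987 -0.3148 0.152 -97.7 12
python3 - <<'E'
from h import *
p=snapshot('wrist');save('w6',p['frame'][60:260,180:340],3)
E
```

```text
t: 7.9
tcp_pos: [0.6516, -0.1283, 0.158]
ee_rot: [3.136, -0.172, 0.023]
ft_force: [0.2, -0.3, 0.3]
finger_gap: 0.486
t 7.90 tcp [ 0.6516 -0.1283  0.158 ] yaw -6.27 zax [ 0.0145 -0.0015 -0.9999] F [ 0.2 -0.3  0.3] gap mm 45.2 j1,j7 [ 0.36 -0.18]
total turn(deg) [-0.67 -0.65 91.43] dist 0.2413 tool shift [-0.1317  0.2021  0.0041]
[-0.06, -0.05, 7.62] [-0.011, 0.0168, 0.0003]
[-0.06, -0.05, 7.62] [-0.0086, 0.0181, 0.0004]
[-0.06, -0.05, 7.62] [-0.0062, 0.0191, 0.0004]
[-0.06, -0.05, 7.62] [-0.0036, 0.0198, 0.0004]
[-0.06, -0.05, 7.62] [-0.0009, 0.0201, 0.0004]
[-0.06, -0.05, 7.62] [0.0018, 0.02, 0.0005]
[-0.06, -0.05, 7.62] [0.0044, 0.0196, 0.0005]
[-0.06, -0.05, 7.62] [0.007, 0.0189, 0.0005]
[-0.06, -0.05, 7.62] [0.0094, 0.0178, 0.0005]
[-0.06, -0.05, 7.62] [0.0117, 0.0164, 0.0005]
[-0.06, -0.05, 7.62] [0.0137, 0.0147, 0.0005]
[-0.06, -0.05, 7.62] [0.0156, 0.0127, 0.0005]
```

View pics/w6.png

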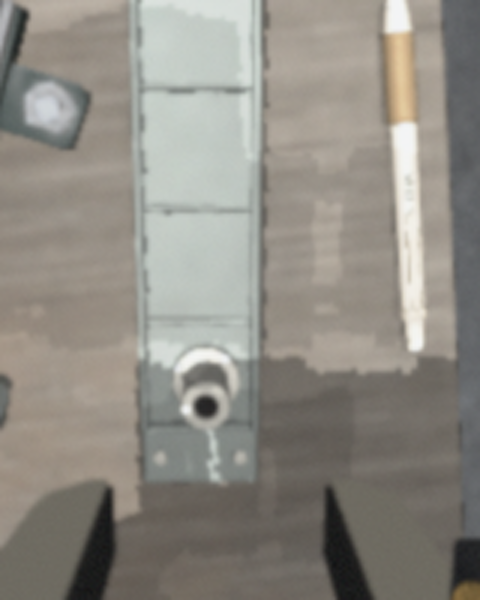

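The bush stands upright in P4 (crop (207,390), within the pocket's lines). Next is the mushroom.

```bash
python3 -m inch '[[0,0,7.62,-0.011,0.0168,0,0.05],[0,0,7.62,-0.0086,0.0181,0,0.05],[0,0,7.62,-0.0062,0.0191,0,0.05],[0,0,7.62,-0.0036,0.0198,0,0.05],[0,0,7.62,-0.0009,0.0201,0,0.05]]'; python3 -m inch '[[0,0,7.62,0.0018,0.02,0,0.05],[0,0,7.62,0.0044,0.0196,0,0.05],[0,0,7.62,0.007,0.0189,0,0.05],[0,0,7.62,0.0094,0.0178,0,0.05],[0,0,7.62,0.0117,0.0164,0,0.05]]'; python3 -m inch '[[0,0,7.62,0.0137,0.0147,0,0.05],[0,0,7.62,0.0156,0.0127,0,0.05],[0,0,0,0,0,0,0.05],[0,0,0,0,0,0,0.05],[0,0,0,0,0,0,0.05]]'; python3 g.py 0.4987 -0.3148 0.029 -97.7 1
```

```text
t: 8.45
tcp_pos: [0.5826, -0.2064, 0.1503]
ee_rot: [-2.905, 1.194, 0.0]
ft_force: [-0.8, 0.1, 0.1]
finger_gap: 0.537
t: 8.95
tcp_pos: [0.519, -0.2839, 0.1502]
ee_rot: [-2.356, 2.076, 0.001]
ft_force: [0.7, -0.4, 0.1]
finger_gap: 0.54
t: 9.45
tcp_pos: [0.4961, -0.3131, 0.1512]
ee_rot: [-2.07, 2.359, -0.002]
ft_force: [0.3, 0.4, 0.5]
finger_gap: 0.538
t 9.45 tcp [ 0.4961 -0.3131  0.1512] yaw -97.45 zax [ 0.0033  0.0015 -1.    ] F [0.3 0.4 0.5] gap mm 50.0 j1,j7 [ 0.49 -1.13]
total turn(deg) [-0.18  0.11  0.25] dist 0.1222 tool shift [ 0.0016 -0.0025  0.1222]
[-0.18, 0.11, 0.25] [0.0016, -0.0025, 0.1222]
```

```bash
python3 -m inch '[[-0.2,0.1,0.2,0.0015,-0.0025,0.03,0.05],[0,0,0,0,0,0.035,0.05],[0,0,0,0,0,0.035,0.05],[0,0,0,0,0,0.022,0.05],[0,0,0,0,0,0,0.05]]';python3 -m inch '[[0,0,0,0,0,0,0.05],[0,0,0,0,0,0,0.05]]'; python3 g.py 0.4987 -0.3148 0.029 -97.7 1
```

```text
t: 9.95
tcp_pos: [0.4962, -0.3138, 0.0264]
ee_rot: [2.066, -2.364, -0.01]
ft_force: [-0.2, 1.0, 0.2]
finger_gap: 0.537
t: 10.15
tcp_pos: [0.499, -0.3171, 0.0313]
ee_rot: [-2.064, 2.368, -0.006]
ft_force: [0.3, 0.9, 0.5]
finger_gap: 0.539
t 10.15 tcp [ 0.499  -0.3171  0.0313] yaw -97.83 zax [ 0.0027 -0.0028 -1.    ] F [0.3 0.9 0.5] gap mm 50.2 j1,j7 [ 0.5  -1.13]
total turn(deg) [-0.18 -0.14 -0.13] dist 0.0033 tool shift [-0.0022  0.0006  0.0023]
[-0.18, -0.14, -0.13] [-0.0022, 0.0006, 0.0023]
```

```bash
python3 -m inch '[[0,0,0,-0.0015,0,0.001,0.05],[0,0,0,0,0,0,0.01],[0,0,0,0,0,0,0.01],[0,0,0,0,0,0,0.01],[0,0,0,0,0,0,0.01]]' 30;python3 -m inch '[[0,0,0,0,0,0,0.01],[0,0,0,0,0,0,0.01]]'; python3 g.py
```

```text
t: 10.65
tcp_pos: [0.4978, -0.3155, 0.029]
ee_rot: [2.062, -2.368, 0.002]
ft_force: [0.8, 0.3, 0.7]
finger_gap: 0.272
t: 10.85
tcp_pos: [0.4979, -0.3155, 0.029]
ee_rot: [2.062, -2.368, 0.002]
ft_force: [-0.5, -0.4, 1.7]
finger_gap: 0.271
t 10.85 tcp [ 0.4979 -0.3155  0.029 ] yaw -97.90 zax [ 1.0e-04 -1.8e-03 -1.0e+00] F [-0.5 -0.4  1.7] gap mm 25.2 j1,j7 [ 0.5  -1.13]
```

```bash
python3 -m inch '[[0,0,0,0,0,-0.01,0.01],[0,0,0,0,0,-0.03,0.01],[0,0,0,0,0,-0.04,0.01],[0,0,0,0,0,-0.035,0.01],[0,0,0,0,0,-0.01,0.01]]';python3 -m inch '[[0,0,0,0,0,0,0.01],[0,0,0,0,0,0,0.01]]'; python3 g.py 0.6515 -0.087 0.154 -6.2 12
```

```text
t: 11.35
tcp_pos: [0.4998, -0.3166, 0.1583]
ee_rot: [-2.062, 2.368, -0.014]
ft_force: [0.6, -0.8, -0.7]
finger_gap: 0.269
t: 11.55
tcp_pos: [0.4967, -0.3145, 0.1525]
ee_rot: [2.062, -2.368, -0.003]
ft_force: [-0.4, -0.4, -0.1]
finger_gap: 0.272
t 11.55 tcp [ 0.4967 -0.3145  0.1525] yaw -97.89 zax [-2.6e-03 -1.0e-04 -1.0e+00] F [-0.4 -0.4 -0.1] gap mm 25.3 j1,j7 [ 0.48 -1.14]
total turn(deg) [  0.13   0.1  -91.69] dist 0.2751 tool shift [-0.2466 -0.122  -0.0019]
[0.01, 0.01, -7.64] [-0.0205, -0.0102, -0.0002]
[0.01, 0.01, -7.64] [-0.019, -0.0128, -0.0002]
[0.01, 0.01, -7.64] [-0.0171, -0.0152, -0.0002]
[0.01, 0.01, -7.64] [-0.015, -0.0174, -0.0002]
[0.01, 0.01, -7.64] [-0.0125, -0.0192, -0.0002]
[0.01, 0.01, -7.64] [-0.0099, -0.0207, -0.0002]
[0.01, 0.01, -7.64] [-0.007, -0.0218, -0.0002]
[0.01, 0.01, -7.64] [-0.0041, -0.0226, -0.0001]
[0.01, 0.01, -7.64] [-0.001, -0.0229, -0.0001]
[0.01, 0.01, -7.64] [0.002, -0.0228, -0.0001]
[0.01, 0.01, -7.64] [0.0051, -0.0224, -0.0001]
[0.01, 0.01, -7.64] [0.008, -0.0215, -0.0001]
```

```bash
python3 -m inch '[[0,0,-7.64,-0.0205,-0.0102,0,0.01],[0,0,-7.64,-0.019,-0.0128,0,0.01],[0,0,-7.64,-0.0171,-0.0152,0,0.01],[0,0,-7.64,-0.015,-0.0174,0,0.01],[0,0,-7.64,-0.0125,-0.0192,0,0.01]]'; python3 -m inch '[[0,0,-7.64,-0.0099,-0.0207,0,0.01],[0,0,-7.64,-0.007,-0.0218,0,0.01],[0,0,-7.64,-0.0041,-0.0226,0,0.01],[0,0,-7.64,-0.001,-0.0229,0,0.01],[0,0,-7.64,0.002,-0.0228,0,0.01]]';python3 -m inch '[[0,0,-7.64,0.0051,-0.0224,0,0.01],[0,0,-7.64,0.008,-0.0215,0,0.01],[0,0,0,0,0,0,0.01],[0,0,0,0,0,0,0.01],[0,0,0,0,0,0,0.01]]'; python3 g.py 0.6515 -0.087 0.027 -6.2 1
python3 - <<'E'
from h import *
p=snapshot('wrist');save('w7',p['frame'],1.5)
E
```

```text
t: 12.05
tcp_pos: [0.5612, -0.2191, 0.151]
ee_rot: [2.727, -1.555, -0.007]
ft_force: [0.6, 0.1, -1.2]
finger_gap: 0.273
t: 12.55
tcp_pos: [0.6255, -0.1246, 0.1506]
ee_rot: [3.087, -0.577, -0.008]
ft_force: [1.3, 0.8, -0.7]
finger_gap: 0.269
t: 13.05
tcp_pos: [0.6512, -0.0899, 0.1521]
ee_rot: [3.133, -0.176, -0.005]
ft_force: [0.1, 0.7, -0.8]
finger_gap: 0.272
t 13.05 tcp [ 0.6512 -0.0899  0.1521] yaw -6.43 zax [-0.0032 -0.0031 -1.    ] F [ 0.1  0.7 -0.8] gap mm 25.3 j1,j7 [ 0.3  -0.24]
total turn(deg) [ 0.2   0.16 -0.23] dist 0.1252 tool shift [ 0.0003 -0.0033  0.1251]
[0.2, 0.16, -0.23] [0.0003, -0.0033, 0.1251]
```

View pics/w7.png

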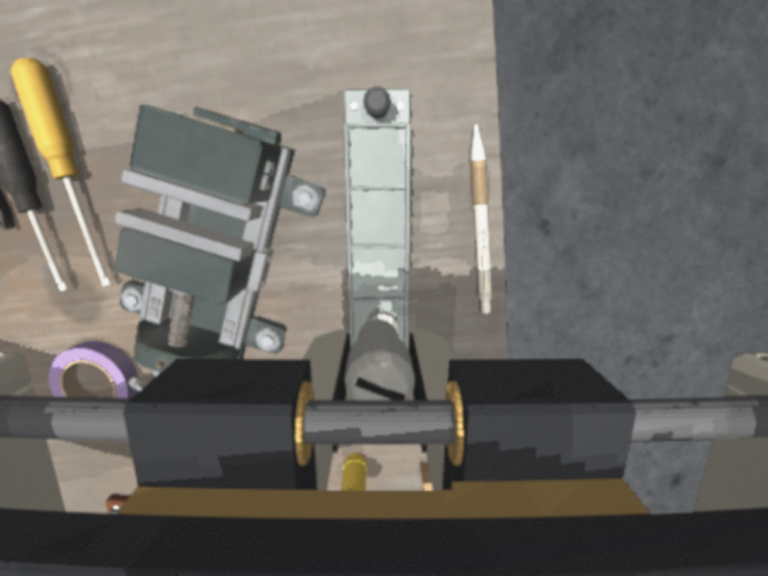

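Mushroom held upright (slot at (380,390)) in front of P3. I'll lower it.

```bash
python3 -m inch '[[0.2,0.1,-0.2,0,-0.0025,0.03,0.01],[0,0,0,0,0,0.035,0.01],[0,0,0,0,0,0.03,0.01],[0,0,0,0,0,0.017,0.01],[0,0,0,0,0,0,0.01]]'; python3 -m inch '[[0,0,0,0,0,0,0.01],[0,0,0,0,0,0,0.01]]'; python3 g.py 0.6515 -0.087 0.027 -6.2 1
```

```text
t: 13.6
tcp_pos: [0.65, -0.0868, 0.0384]
ee_rot: [-3.137, 0.168, 0.008]
ft_force: [0.1, 0.7, -0.7]
finger_gap: 0.271
t: 13.8
tcp_pos: [0.6541, -0.0857, 0.0431]
ee_rot: [-3.136, 0.166, -0.008]
ft_force: [0.5, 0.1, -1.4]
finger_gap: 0.268
t 13.80 tcp [ 0.6541 -0.0857  0.0431] yaw -6.08 zax [ 0.005   0.0013 -1.    ] F [ 0.5  0.1 -1.4] gap mm 25.0 j1,j7 [ 0.28 -0.29]
total turn(deg) [-0.1  -0.28  0.12] dist 0.0164 tool shift [-0.0025  0.0016  0.0161]
[-0.1, -0.28, 0.12] [-0.0025, 0.0016, 0.0161]
```

```bash
python3 -m inch '[[0,-0.15,0,-0.0015,0.001,0.005,0.01],[0,0,0,0,0,0.005,0.01],[0,0,0,0,0,0.001,0.01],[0,0,0,0,0,0,0.01],[0,0,0,0,0,0,0.01]]'; python3 g.py 0.6515 -0.087 0.027 -6.2 1
```

```text
t: 14.3
tcp_pos: [0.6514, -0.0859, 0.0304]
ee_rot: [-3.135, 0.165, 0.001]
ft_force: [0.4, -0.3, -0.7]
finger_gap: 0.267
t 14.30 tcp [ 0.6514 -0.0859  0.0304] yaw -6.01 zax [-6.0e-04  2.1e-03 -1.0e+00] F [ 0.4 -0.3 -0.7] gap mm 24.8 j1,j7 [ 0.28 -0.29]
total turn(deg) [-0.11  0.05  0.19] dist 0.0036 tool shift [0.0002 0.0011 0.0034]
[-0.11, 0.05, 0.19] [0.0002, 0.0011, 0.0034]
```

```bash
python3 -m inch '[[0,0,0,0,0.001,0.0015,0.01],[0,0,0,0,0,0.0015,0.01],[0,0,0,0,0,0.0005,0.01],[0,0,0,0,0,0,0.01]]'; python3 g.py; python3 -m inch '[[0,0,0,0,0,0,0.03],[0,0,0,0,0,0,0.04],[0,0,0,0,0,0,0.045],[0,0,0,0,0,0,0.05]]'; python3 g.py;  python3 -m inch '[[0,0,0,0,0,-0.02,0.05],[0,0,0,0,0,-0.04,0.05],[0,0,0,0,0,-0.04,0.05],[0,0,0,0,0,-0.027,0.05],[0,0,0,0,0,0,0.05]]';python3 -m inch '[[0,0,0,0,0,0,0.045]]'; python3 g.py 0.4593 -0.3108 0.152 -97.7 12
python3 - <<'E'
from h import *
p=snapshot('wrist');save('w8',p['frame'][60:260,180:340],3)
E
```

```text
t: 14.7
tcp_pos: [0.6513, -0.0872, 0.0271]
ee_rot: [-3.136, 0.165, 0.001]
ft_force: [0.3, 0.4, 1.0]
finger_gap: 0.267
t 14.70 tcp [ 0.6513 -0.0872  0.0271] yaw -6.02 zax [-6.0e-04  1.7e-03 -1.0e+00] F [0.3 0.4 1. ] gap mm 24.8 j1,j7 [ 0.28 -0.29]
t: 15.1
tcp_pos: [0.6513, -0.0869, 0.0269]
ee_rot: [-3.135, 0.165, 0.001]
ft_force: [-0.2, 0.4, 0.4]
finger_gap: 0.516
t 15.10 tcp [ 0.6513 -0.0869  0.0269] yaw -6.02 zax [-7.0e-04  2.1e-03 -1.0e+00] F [-0.2  0.4  0.4] gap mm 48.0 j1,j7 [ 0.28 -0.29]
t: 15.6
tcp_pos: [0.6545, -0.087, 0.1591]
ee_rot: [-3.135, 0.165, -0.015]
ft_force: [0.6, 0.2, 0.9]
finger_gap: 0.537
t: 15.7
tcp_pos: [0.6513, -0.0873, 0.1542]
ee_rot: [-3.136, 0.165, 0.0]
ft_force: [0.4, 1.3, -0.5]
finger_gap: 0.501
t 15.70 tcp [ 0.6513 -0.0873  0.1542] yaw -6.02 zax [-1.0e-04  1.7e-03 -1.0e+00] F [ 0.4  1.3 -0.5] gap mm 46.6 j1,j7 [ 0.31 -0.24]
total turn(deg) [-6.000e-02  9.000e-02  9.168e+01] dist 0.2947 tool shift [-0.1675  0.2424  0.0018]
[-0.01, 0.01, 7.64] [-0.014, 0.0202, 0.0002]
[-0.01, 0.01, 7.64] [-0.0111, 0.0219, 0.0002]
[-0.01, 0.01, 7.64] [-0.0081, 0.0232, 0.0002]
[-0.01, 0.01, 7.64] [-0.005, 0.024, 0.0002]
[-0.01, 0.01, 7.64] [-0.0017, 0.0245, 0.0002]
[-0.01, 0.01, 7.64] [0.0015, 0.0245, 0.0002]
[-0.01, 0.01, 7.64] [0.0048, 0.0241, 0.0002]
[-0.01, 0.01, 7.64] [0.0079, 0.0232, 0.0002]
[-0.01, 0.01, 7.64] [0.0109, 0.022, 0.0002]
[-0.01, 0.01, 7.64] [0.0138, 0.0203, 0.0002]
[-0.01, 0.01, 7.64] [0.0164, 0.0183, 0.0002]
[-0.01, 0.01, 7.64] [0.0186, 0.016, 0.0002]
```

View pics/w8.png

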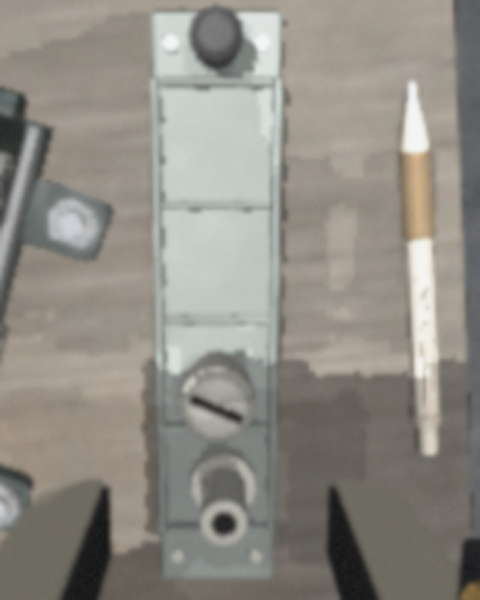

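The mushroom stands in P3 (crop (217,400)) and the bush in P4 (223,500). Next is the tall pin.

```bash
python3 -m inch '[[0,0,7.64,-0.014,0.0202,0,0.045],[0,0,7.64,-0.0111,0.0219,0,0.045],[0,0,7.64,-0.0081,0.0232,0,0.045],[0,0,7.64,-0.005,0.024,0,0.045],[0,0,7.64,-0.0017,0.0245,0,0.045]]'; python3 -m inch '[[0,0,7.64,0.0015,0.0245,0,0.045],[0,0,7.64,0.0048,0.0241,0,0.045],[0,0,7.64,0.0079,0.0232,0,0.045],[0,0,7.64,0.0109,0.022,0,0.045],[0,0,7.64,0.0138,0.0203,0,0.045]]'; python3 -m inch '[[0,0,7.64,0.0164,0.0183,0,0.045],[0,0,7.64,0.0186,0.016,0,0.045],[0,0,0,0,0,0,0.045],[0,0,0,0,0,0,0.045],[0,0,0,0,0,0,0.045]]'; python3 g.py 0.4593 -0.3108 0.028 -97.7 1
```

```text
t: 16.25
tcp_pos: [0.5694, -0.1809, 0.1517]
ee_rot: [-2.906, 1.19, 0.009]
ft_force: [-0.6, 0.9, 0.0]
finger_gap: 0.482
t: 16.75
tcp_pos: [0.4895, -0.2737, 0.1518]
ee_rot: [2.358, -2.076, -0.009]
ft_force: [0.1, -1.0, -1.7]
finger_gap: 0.484
t: 17.25
tcp_pos: [0.4602, -0.309, 0.1528]
ee_rot: [-2.071, 2.361, 0.006]
ft_force: [-0.1, -0.2, 0.1]
finger_gap: 0.484
t 17.25 tcp [ 0.4602 -0.309   0.1528] yaw -97.49 zax [-0.0013  0.0039 -1.    ] F [-0.1 -0.2  0.1] gap mm 45.0 j1,j7 [ 0.52 -1.11]
total turn(deg) [0.1  0.21 0.21] dist 0.1248 tool shift [0.0023 0.0005 0.1248]
[0.1, 0.21, 0.21] [0.0023, 0.0005, 0.1248]
```

```bash
python3 -m inch '[[0.1,0.2,0.2,0.002,0.0005,0.03,0.045],[0,0,0,0,0,0.035,0.045],[0,0,0,0,0,0.035,0.045],[0,0,0,0,0,0.022,0.045],[0,0,0,0,0,0.002,0.045]]';python3 -m inch '[[0,0,0,0,0,0,0.045],[0,0,0,0,0,0,0.045],[0,0,0,0,0,0,0.045]]'; python3 g.py 0.4593 -0.3108 0.028 -97.7 1
```

```text
t: 17.75
tcp_pos: [0.4578, -0.3099, 0.0265]
ee_rot: [2.066, -2.365, -0.008]
ft_force: [-1.3, 0.4, 0.1]
finger_gap: 0.486
t: 18.05
tcp_pos: [0.4599, -0.3132, 0.0311]
ee_rot: [-2.064, 2.368, -0.007]
ft_force: [-0.8, -0.0, -0.4]
finger_gap: 0.484
t 18.05 tcp [ 0.4599 -0.3132  0.0311] yaw -97.87 zax [ 0.0032 -0.0032 -1.    ] F [-0.8 -0.  -0.4] gap mm 45.1 j1,j7 [ 0.53 -1.1 ]
total turn(deg) [-0.21 -0.16 -0.16] dist 0.0039 tool shift [-0.0023  0.0009  0.003 ]
[-0.21, -0.16, -0.16] [-0.0023, 0.0009, 0.003]
```

```bash
python3 -m inch '[[0,0,0,-0.001,0,0.001,0.045],[0,0,0,0,0,0,0.01],[0,0,0,0,0,0,0.01],[0,0,0,0,0,0,0.01],[0,0,0,0,0,0,0.01]]' 30;python3 -m inch '[[0,0,0,0,0,0,0.01],[0,0,0,0,0,0,0.01]]'; python3 g.py;  python3 -m inch '[[0,0,0,0,0,-0.01,0.01],[0,0,0,0,0,-0.03,0.01],[0,0,0,0,0,-0.04,0.01],[0,0,0,0,0,-0.035,0.01],[0,0,0,0,0,-0.01,0.01]]';python3 -m inch '[[0,0,0,0,0,0,0.01],[0,0,0,0,0,0,0.01]]'; python3 g.py 0.656 -0.0455 0.154 -6.2 12
```

```text
t: 18.55
tcp_pos: [0.4589, -0.3117, 0.0287]
ee_rot: [2.063, -2.369, 0.002]
ft_force: [-0.8, 0.2, 1.6]
finger_gap: 0.209
t: 18.75
tcp_pos: [0.4589, -0.3117, 0.0286]
ee_rot: [2.063, -2.369, 0.002]
ft_force: [-0.2, 0.7, 2.0]
finger_gap: 0.208
t 18.75 tcp [ 0.4589 -0.3117  0.0286] yaw -97.90 zax [ 5.0e-04 -1.5e-03 -1.0e+00] F [-0.2  0.7  2. ] gap mm 19.3 j1,j7 [ 0.53 -1.1 ]
t: 19.25
tcp_pos: [0.4607, -0.3131, 0.1579]
ee_rot: [-2.062, 2.368, -0.015]
ft_force: [0.7, -0.7, -1.1]
finger_gap: 0.206
t: 19.45
tcp_pos: [0.4578, -0.3109, 0.1524]
ee_rot: [2.062, -2.368, -0.002]
ft_force: [-0.7, 0.6, -0.9]
finger_gap: 0.209
t 19.45 tcp [ 0.4578 -0.3109  0.1524] yaw -97.89 zax [-1.8e-03 -2.0e-04 -1.0e+00] F [-0.7  0.6 -0.9] gap mm 19.5 j1,j7 [ 0.52 -1.11]
total turn(deg) [ 1.000e-01  6.000e-02 -9.169e+01] dist 0.3313 tool shift [-0.2901 -0.1599 -0.002 ]
[0.01, 0.0, -7.64] [-0.0242, -0.0133, -0.0002]
[0.01, 0.0, -7.64] [-0.0222, -0.0164, -0.0002]
[0.01, 0.0, -7.64] [-0.0198, -0.0192, -0.0002]
[0.01, 0.0, -7.64] [-0.0171, -0.0217, -0.0002]
[0.01, 0.0, -7.64] [-0.014, -0.0238, -0.0002]
[0.01, 0.0, -7.64] [-0.0108, -0.0254, -0.0002]
[0.01, 0.0, -7.64] [-0.0073, -0.0266, -0.0002]
[0.01, 0.0, -7.64] [-0.0037, -0.0274, -0.0002]
[0.01, 0.0, -7.64] [-0.0, -0.0276, -0.0002]
[0.01, 0.0, -7.64] [0.0037, -0.0274, -0.0001]
[0.01, 0.0, -7.64] [0.0073, -0.0266, -0.0001]
[0.01, 0.0, -7.64] [0.0107, -0.0254, -0.0001]
```

```bash
python3 -m inch '[[0,0,-7.64,-0.0242,-0.0133,0,0.01],[0,0,-7.64,-0.0222,-0.0164,0,0.01],[0,0,-7.64,-0.0198,-0.0192,0,0.01],[0,0,-7.64,-0.0171,-0.0217,0,0.01],[0,0,-7.64,-0.014,-0.0238,0,0.01]]'; python3 -m inch '[[0,0,-7.64,-0.0108,-0.0254,0,0.01],[0,0,-7.64,-0.0073,-0.0266,0,0.01],[0,0,-7.64,-0.0037,-0.0274,0,0.01],[0,0,-7.64,0,-0.0276,0,0.01],[0,0,-7.64,0.0037,-0.0274,0,0.01]]';python3 -m inch '[[0,0,-7.64,0.0073,-0.0266,0,0.01],[0,0,-7.64,0.0107,-0.0254,0,0.01],[0,0,0,0,0,0,0.01],[0,0,0,0,0,0,0.01],[0,0,0,0,0,0,0.01]]';python3 -m inch '[[0,0,0,0,0,0,0.01],[0,0,0,0,0,0,0.01]]'; python3 g.py 0.656 -0.0455 0.0266 -6.2 1
python3 - <<'E'
from h import *
p=snapshot('wrist');save('w9',p['frame'],1.5)
E
```

```text
t: 19.95
tcp_pos: [0.5405, -0.1995, 0.1509]
ee_rot: [2.727, -1.555, -0.006]
ft_force: [0.9, 0.2, -1.0]
finger_gap: 0.21
t: 20.45
tcp_pos: [0.623, -0.0893, 0.1504]
ee_rot: [3.086, -0.577, -0.007]
ft_force: [-0.5, -0.1, -0.2]
finger_gap: 0.21
t: 20.95
tcp_pos: [0.6556, -0.0481, 0.1516]
ee_rot: [3.133, -0.174, -0.004]
ft_force: [-0.6, 0.1, -0.4]
finger_gap: 0.214
t: 21.15
tcp_pos: [0.6565, -0.0475, 0.1531]
ee_rot: [3.134, -0.173, 0.0]
ft_force: [-0.2, 0.8, -1.3]
finger_gap: 0.209
t 21.15 tcp [ 0.6565 -0.0475  0.1531] yaw -6.33 zax [ 0.     -0.0026 -1.    ] F [-0.2  0.8 -1.3] gap mm 19.5 j1,j7 [ 0.24 -0.31]
total turn(deg) [ 0.15 -0.02 -0.13] dist 0.1266 tool shift [-0.0008 -0.0022  0.1265]
[0.15, -0.02, -0.13] [-0.0008, -0.0022, 0.1265]
```

View pics/w9.png

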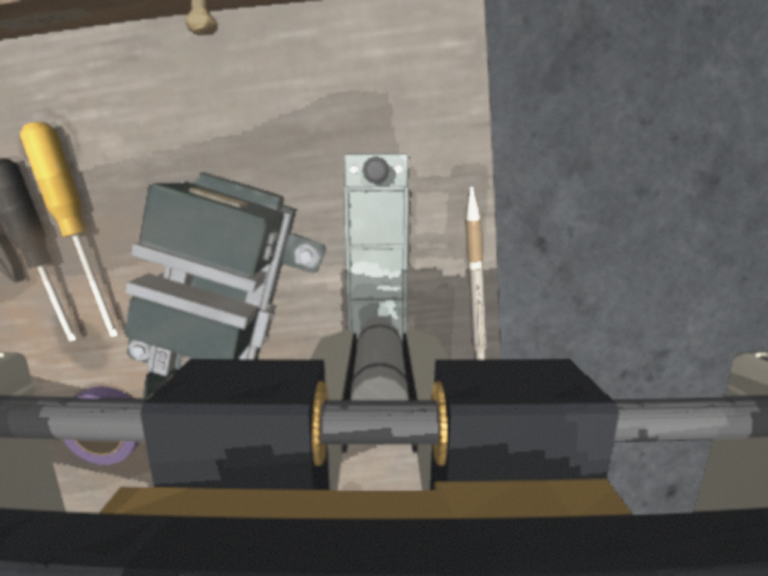

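Pin held (380,370), pocket P2 just ahead. I'll lower it.

```bash
python3 -m inch '[[0.15,0,-0.1,0,-0.002,0.03,0.01],[0,0,0,0,0,0.035,0.01],[0,0,0,0,0,0.03,0.01],[0,0,0,0,0,0.017,0.01],[0,0,0,0,0,0.002,0.01]]'; python3 -m inch '[[0,0,0,0,0,0,0.01],[0,0,0,0,0,0,0.01],[0,0,0,0,0,0,0.01]]'; python3 g.py 0.656 -0.0455 0.0266 -6.2 1
```

```text
t: 21.7
tcp_pos: [0.6551, -0.0447, 0.0366]
ee_rot: [-3.137, 0.168, 0.008]
ft_force: [0.2, -0.3, -0.6]
finger_gap: 0.21
t: 22.0
tcp_pos: [0.6584, -0.0441, 0.0409]
ee_rot: [-3.136, 0.168, -0.006]
ft_force: [-0.0, -0.0, -0.6]
finger_gap: 0.209
t 22.00 tcp [ 0.6584 -0.0441  0.0409] yaw -6.13 zax [ 3.9e-03  9.0e-04 -1.0e+00] F [-0.  -0.  -0.6] gap mm 19.4 j1,j7 [ 0.22 -0.35]
total turn(deg) [-0.07 -0.22  0.07] dist 0.0146 tool shift [-0.0023  0.0017  0.0143]
[-0.07, -0.22, 0.07] [-0.0023, 0.0017, 0.0143]
```

```bash
python3 -m inch '[[0,-0.1,0,-0.001,0.0015,0.005,0.01],[0,0,0,0,0,0.004,0.01],[0,0,0,0,0,0,0.01],[0,0,0,0,0,0,0.01],[0,0,0,0,0,0,0.01]]'; python3 g.py 0.656 -0.0455 0.0266 -6.2 1
```

```text
t: 22.5
tcp_pos: [0.6562, -0.0454, 0.0303]
ee_rot: [-3.136, 0.167, 0.001]
ft_force: [0.6, 1.0, -0.9]
finger_gap: 0.213
t 22.50 tcp [ 0.6562 -0.0454  0.0303] yaw -6.11 zax [-7.0e-04  1.2e-03 -1.0e+00] F [ 0.6  1.  -0.9] gap mm 19.8 j1,j7 [ 0.22 -0.36]
total turn(deg) [-0.06  0.05  0.09] dist 0.0037 tool shift [-0.0002  0.0001  0.0037]
[-0.06, 0.05, 0.09] [-0.0002, 0.0001, 0.0037]
```

```bash
python3 -m inch '[[0,0,0,0,0,0.0015,0.01],[0,0,0,0,0,0.0015,0.01],[0,0,0,0,0,0.0007,0.01],[0,0,0,0,0,0,0.01]]'; python3 g.py; python3 -m inch '[[0,0,0,0,0,0,0.025],[0,0,0,0,0,0,0.035],[0,0,0,0,0,0,0.04],[0,0,0,0,0,0,0.045]]'; python3 g.py;  python3 -m inch '[[0,0,0,0,0,-0.02,0.045],[0,0,0,0,0,-0.04,0.045],[0,0,0,0,0,-0.04,0.045],[0,0,0,0,0,-0.027,0.045],[0,0,0,0,0,0,0.05]]';python3 -m inch '[[0,0,0,0,0,0,0.05]]'; python3 g.py 0.4145 -0.303 0.152 -97.7 13
python3 - <<'E'
from h import *
p=snapshot('wrist');save('w10',p['frame'][60:260,180:340],3)
E
```

```text
t: 22.9
tcp_pos: [0.6561, -0.0455, 0.0268]
ee_rot: [-3.136, 0.168, 0.002]
ft_force: [-0.2, -0.4, 0.4]
finger_gap: 0.208
t 22.90 tcp [ 0.6561 -0.0455  0.0268] yaw -6.11 zax [-9.e-04  1.e-03 -1.e+00] F [-0.2 -0.4  0.4] gap mm 19.4 j1,j7 [ 0.22 -0.36]
t: 23.3
tcp_pos: [0.6562, -0.0455, 0.0266]
ee_rot: [-3.136, 0.168, 0.001]
ft_force: [0.8, -0.5, -0.6]
finger_gap: 0.456
t 23.30 tcp [ 0.6562 -0.0455  0.0266] yaw -6.12 zax [-7.0e-04  1.1e-03 -1.0e+00] F [ 0.8 -0.5 -0.6] gap mm 42.4 j1,j7 [ 0.22 -0.36]
t: 23.8
tcp_pos: [0.6594, -0.0452, 0.1588]
ee_rot: [-3.135, 0.168, -0.015]
ft_force: [0.5, -0.1, 0.4]
finger_gap: 0.518
t: 23.9
tcp_pos: [0.6562, -0.0458, 0.1538]
ee_rot: [-3.136, 0.168, 0.001]
ft_force: [-0.5, 1.0, -0.7]
finger_gap: 0.532
t 23.90 tcp [ 0.6562 -0.0458  0.1538] yaw -6.12 zax [-3.e-04  8.e-04 -1.e+00] F [-0.5  1.  -0.7] gap mm 49.4 j1,j7 [ 0.24 -0.3 ]
total turn(deg) [-1.000e-02  5.000e-02  9.158e+01] dist 0.353 tool shift [-0.2129  0.2815  0.0017]
[-0.0, 0.0, 7.04] [-0.0164, 0.0217, 0.0001]
[-0.0, 0.0, 7.04] [-0.0136, 0.0235, 0.0001]
[-0.0, 0.0, 7.04] [-0.0106, 0.025, 0.0001]
[-0.0, 0.0, 7.04] [-0.0075, 0.0261, 0.0001]
[-0.0, 0.0, 7.04] [-0.0042, 0.0268, 0.0001]
[-0.0, 0.0, 7.04] [-0.0009, 0.0271, 0.0001]
[-0.0, 0.0, 7.04] [0.0024, 0.027, 0.0001]
[-0.0, 0.0, 7.04] [0.0057, 0.0265, 0.0001]
[-0.0, 0.0, 7.04] [0.009, 0.0256, 0.0001]
[-0.0, 0.0, 7.04] [0.012, 0.0243, 0.0001]
[-0.0, 0.0, 7.04] [0.0149, 0.0227, 0.0001]
[-0.0, 0.0, 7.04] [0.0176, 0.0207, 0.0001]
[-0.0, 0.0, 7.04] [0.02, 0.0184, 0.0001]
```

View pics/w10.png

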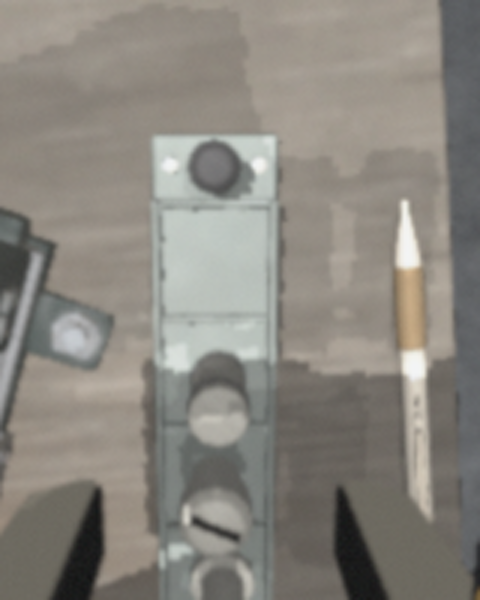

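The pin stands in P2 (crop (218,400)). The collar is last.

```bash
python3 -m inch '[[0,0,7.04,-0.0164,0.0217,0,0.05],[0,0,7.04,-0.0136,0.0235,0,0.05],[0,0,7.04,-0.0106,0.025,0,0.05],[0,0,7.04,-0.0075,0.0261,0,0.05],[0,0,7.04,-0.0042,0.0268,0,0.05]]'; python3 -m inch '[[0,0,7.04,-0.0009,0.0271,0,0.05],[0,0,7.04,0.0024,0.027,0,0.05],[0,0,7.04,0.0057,0.0265,0,0.05],[0,0,7.04,0.009,0.0256,0,0.05],[0,0,7.04,0.012,0.0243,0,0.05]]'; python3 -m inch '[[0,0,7.04,0.0149,0.0227,0,0.05],[0,0,7.04,0.0176,0.0207,0,0.05],[0,0,7.04,0.02,0.0184,0,0.05],[0,0,0,0,0,0,0.05],[0,0,0,0,0,0,0.05]]';python3 -m inch '[[0,0,0,0,0,0,0.05],[0,0,0,0,0,0,0.05]]'; python3 g.py 0.4145 -0.303 0.0245 -97.7 1
python3 - <<'E'
from h import *
p=snapshot('wrist');save('w11',p['frame'],1.5)
E
```

```text
t: 24.45
tcp_pos: [0.5611, -0.1453, 0.1515]
ee_rot: [2.937, -1.116, -0.008]
ft_force: [1.1, -1.0, -0.1]
finger_gap: 0.539
t: 24.95
tcp_pos: [0.4684, -0.2438, 0.1518]
ee_rot: [2.461, -1.951, -0.008]
ft_force: [-0.3, -0.0, 0.6]
finger_gap: 0.538
t: 25.45
tcp_pos: [0.4139, -0.3023, 0.1523]
ee_rot: [2.069, -2.364, -0.006]
ft_force: [-0.9, 0.0, -0.6]
finger_gap: 0.537
t: 25.65
tcp_pos: [0.4156, -0.3014, 0.1531]
ee_rot: [-2.072, 2.36, 0.004]
ft_force: [-0.3, -0.2, -0.6]
finger_gap: 0.542
t 25.65 tcp [ 0.4156 -0.3014  0.1531] yaw -97.45 zax [-0.001   0.0023 -1.    ] F [-0.3 -0.2 -0.6] gap mm 50.4 j1,j7 [ 0.55 -1.08]
total turn(deg) [0.07 0.12 0.25] dist 0.1286 tool shift [0.002  0.0007 0.1286]
[0.07, 0.12, 0.25] [0.002, 0.0007, 0.1286]
```

View pics/w11.png

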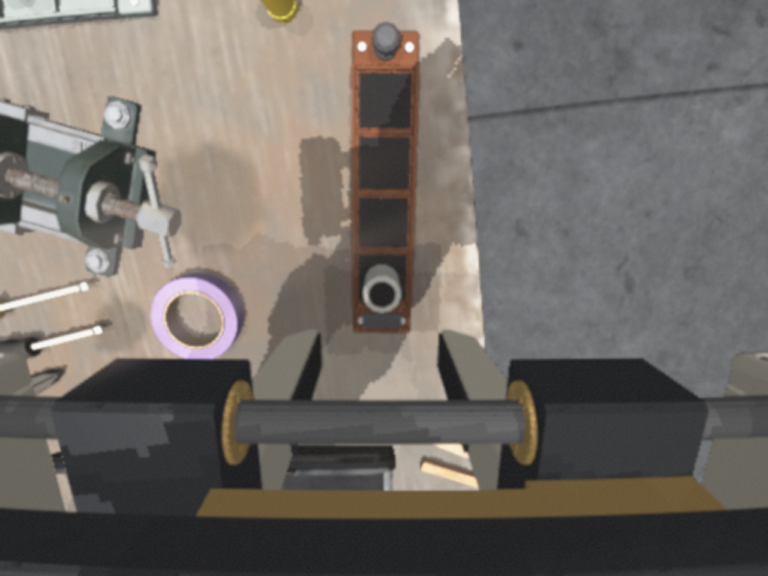

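Only the collar remains (382,292), centred between the jaws and clear of the lid. I'll descend.

```bash
python3 -m inch '[[0,0.1,0.2,0.0015,0.0007,0.03,0.05],[0,0,0,0,0,0.035,0.05],[0,0,0,0,0,0.03,0.05],[0,0,0,0,0,0.022,0.05],[0,0,0,0,0,0.005,0.05]]';python3 -m inch '[[0,0,0,0,0,0,0.05],[0,0,0,0,0,0,0.05],[0,0,0,0,0,0,0.05]]'; python3 g.py 0.4145 -0.303 0.0245 -97.7 1
```

```text
t: 26.2
tcp_pos: [0.4128, -0.3026, 0.0292]
ee_rot: [2.065, -2.365, -0.008]
ft_force: [0.3, 0.3, 1.0]
finger_gap: 0.538
t: 26.5
tcp_pos: [0.4146, -0.3048, 0.0328]
ee_rot: [2.064, -2.367, 0.004]
ft_force: [0.6, -0.2, 0.3]
finger_gap: 0.538
t 26.50 tcp [ 0.4146 -0.3048  0.0328] yaw -97.82 zax [ 0.0012 -0.0021 -1.    ] F [ 0.6 -0.2  0.3] gap mm 50.1 j1,j7 [ 0.57 -1.07]
total turn(deg) [-0.08 -0.11 -0.12] dist 0.0085 tool shift [-0.0018  0.0003  0.0083]
[-0.08, -0.11, -0.12] [-0.0018, 0.0003, 0.0083]
```

```bash
python3 -m inch '[[0,0,0,-0.001,0,0.004,0.05],[0,0,0,0,0,0.002,0.05],[0,0,0,0,0,0,0.05],[0,0,0,0,0,0,0.05],[0,0,0,0,0,0,0.01]]' 30;python3 -m inch '[[0,0,0,0,0,0,0.01],[0,0,0,0,0,0,0.01],[0,0,0,0,0,0,0.01],[0,0,0,0,0,0,0.01],[0,0,0,0,0,0,0.01]]'; python3 g.py;  python3 -m inch '[[0,0,0,0,0,-0.01,0.01],[0,0,0,0,0,-0.03,0.01],[0,0,0,0,0,-0.04,0.01],[0,0,0,0,0,-0.035,0.01],[0,0,0,0,0,-0.01,0.01]]';python3 -m inch '[[0,0,0,0,0,0,0.01],[0,0,0,0,0,0,0.01]]'; python3 g.py 0.6605 -0.004 0.152 -6.2 14
```

```text
t: 27.0
tcp_pos: [0.4138, -0.3033, 0.0255]
ee_rot: [2.064, -2.367, -0.0]
ft_force: [-0.9, 1.1, -0.2]
finger_gap: 0.49
t: 27.5
tcp_pos: [0.4138, -0.3032, 0.0255]
ee_rot: [2.064, -2.367, -0.001]
ft_force: [0.7, 0.4, 0.7]
finger_gap: 0.266
t 27.50 tcp [ 0.4138 -0.3032  0.0255] yaw -97.83 zax [-1.2e-03 -5.0e-04 -1.0e+00] F [0.7 0.4 0.7] gap mm 24.8 j1,j7 [ 0.57 -1.07]
t: 28.0
tcp_pos: [0.4157, -0.3047, 0.1546]
ee_rot: [-2.064, 2.368, -0.012]
ft_force: [0.7, -0.1, -0.9]
finger_gap: 0.264
t: 28.2
tcp_pos: [0.413, -0.3025, 0.1495]
ee_rot: [2.063, -2.367, -0.004]
ft_force: [0.1, 0.7, -1.6]
finger_gap: 0.263
t 28.20 tcp [ 0.413  -0.3025  0.1495] yaw -97.83 zax [-3.1e-03  7.0e-04 -1.0e+00] F [ 0.1  0.7 -1.6] gap mm 24.5 j1,j7 [ 0.55 -1.08]
total turn(deg) [  0.13   0.16 -91.63] dist 0.3878 tool shift [-0.3294 -0.2045 -0.0031]
[0.01, 0.01, -6.54] [-0.0235, -0.0146, -0.0002]
[0.01, 0.01, -6.54] [-0.0217, -0.0172, -0.0002]
[0.01, 0.01, -6.54] [-0.0196, -0.0196, -0.0002]
[0.01, 0.01, -6.54] [-0.0173, -0.0217, -0.0002]
[0.01, 0.01, -6.54] [-0.0147, -0.0235, -0.0002]
[0.01, 0.01, -6.54] [-0.0119, -0.025, -0.0002]
[0.01, 0.01, -6.54] [-0.009, -0.0262, -0.0002]
[0.01, 0.01, -6.54] [-0.0059, -0.0271, -0.0002]
[0.01, 0.01, -6.54] [-0.0028, -0.0276, -0.0002]
[0.01, 0.01, -6.54] [0.0004, -0.0277, -0.0002]
[0.01, 0.01, -6.54] [0.0035, -0.0275, -0.0002]
[0.01, 0.01, -6.54] [0.0066, -0.0269, -0.0002]
[0.01, 0.01, -6.54] [0.0096, -0.026, -0.0002]
[0.01, 0.01, -6.54] [0.0125, -0.0247, -0.0002]
```

```bash
python3 -m inch '[[0,0,-6.54,-0.0235,-0.0146,0,0.01],[0,0,-6.54,-0.0217,-0.0172,0,0.01],[0,0,-6.54,-0.0196,-0.0196,0,0.01],[0,0,-6.54,-0.0173,-0.0217,0,0.01],[0,0,-6.54,-0.0147,-0.0235,0,0.01]]'; python3 -m inch '[[0,0,-6.54,-0.0119,-0.025,0,0.01],[0,0,-6.54,-0.009,-0.0262,0,0.01],[0,0,-6.54,-0.0059,-0.0271,0,0.01],[0,0,-6.54,-0.0028,-0.0276,0,0.01],[0,0,-6.54,0.0004,-0.0277,0,0.01]]';python3 -m inch '[[0,0,-6.54,0.0035,-0.0275,0,0.01],[0,0,-6.54,0.0066,-0.0269,0,0.01],[0,0,-6.54,0.0096,-0.026,0,0.01],[0,0,-6.54,0.0125,-0.0247,0,0.01],[0,0,0,0,0,0,0.01]]';python3 -m inch '[[0,0,0,0,0,0,0.01],[0,0,0,0,0,0,0.01],[0,0,0,0,0,0,0.01]]'; python3 g.py 0.6605 -0.004 0.0235 -6.2 1
python3 - <<'E'
from h import *
p=snapshot('wrist');save('w12',p['frame'],1.5)
E
```

```text
t: 28.7
tcp_pos: [0.5016, -0.1952, 0.1479]
ee_rot: [2.65, -1.684, -0.009]
ft_force: [0.6, -0.3, -1.5]
finger_gap: 0.261
t: 29.2
tcp_pos: [0.59, -0.0889, 0.1474]
ee_rot: [3.017, -0.87, -0.01]
ft_force: [1.1, -1.0, -2.2]
finger_gap: 0.267
t: 29.7
tcp_pos: [0.6618, 0.0009, 0.1468]
ee_rot: [-3.133, 0.16, 0.007]
ft_force: [-0.1, 1.3, -1.3]
finger_gap: 0.267
t: 30.0
tcp_pos: [0.6608, -0.0066, 0.1493]
ee_rot: [3.134, -0.176, -0.004]
ft_force: [0.4, -0.6, -1.3]
finger_gap: 0.266
t 30.00 tcp [ 0.6608 -0.0066  0.1493] yaw -6.42 zax [-0.0029 -0.0021 -1.    ] F [ 0.4 -0.6 -1.3] gap mm 24.7 j1,j7 [ 0.18 -0.37]
total turn(deg) [ 0.14  0.15 -0.22] dist 0.1259 tool shift [-0.0003 -0.0028  0.1258]
[0.14, 0.15, -0.22] [-0.0003, -0.0028, 0.1258]
```

View pics/w12.png

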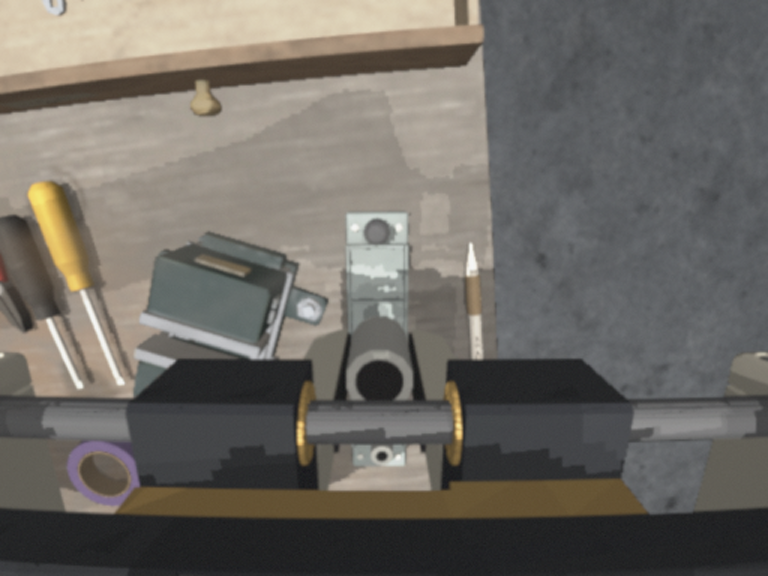

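The collar is held (380,375) at P1. I'll lower it.

```bash
python3 -m inch '[[0.1,0.1,-0.2,0,-0.0025,0.03,0.01],[0,0,0,0,0,0.035,0.01],[0,0,0,0,0,0.03,0.01],[0,0,0,0,0,0.017,0.01],[0,0,0,0,0,0.002,0.01]]'; python3 -m inch '[[0,0,0,0,0,0,0.01],[0,0,0,0,0,0,0.01],[0,0,0,0,0,0,0.01],[0,0,0,0,0,0,0.01]]'; python3 g.py 0.6605 -0.004 0.0235 -6.2 1
```

```text
t: 30.55
tcp_pos: [0.6597, -0.0033, 0.0333]
ee_rot: [3.137, -0.168, -0.008]
ft_force: [-0.5, -0.3, -0.4]
finger_gap: 0.268
t: 30.95
tcp_pos: [0.6627, -0.0021, 0.0373]
ee_rot: [-3.136, 0.167, -0.005]
ft_force: [0.9, 0.3, -0.6]
finger_gap: 0.265
t 30.95 tcp [ 0.6627 -0.0021  0.0373] yaw -6.08 zax [ 2.9e-03  9.0e-04 -1.0e+00] F [ 0.9  0.3 -0.6] gap mm 24.6 j1,j7 [ 0.16 -0.42]
total turn(deg) [-0.07 -0.16  0.12] dist 0.0141 tool shift [-0.0021  0.0021  0.0137]
[-0.07, -0.16, 0.12] [-0.0021, 0.0021, 0.0137]
```

```bash
python3 -m inch '[[0,-0.1,0,-0.001,0.0015,0.005,0.01],[0,0,0,0,0,0.004,0.01],[0,0,0,0,0,0,0.01],[0,0,0,0,0,0,0.01],[0,0,0,0,0,0,0.01]]'; python3 g.py 0.6605 -0.004 0.0235 -6.2 1
```

```text
t: 31.45
tcp_pos: [0.6609, -0.0034, 0.027]
ee_rot: [-3.136, 0.166, 0.002]
ft_force: [-0.9, -0.2, -1.1]
finger_gap: 0.264
t 31.45 tcp [ 0.6609 -0.0034  0.027 ] yaw -6.07 zax [-9.0e-04  1.2e-03 -1.0e+00] F [-0.9 -0.2 -1.1] gap mm 24.6 j1,j7 [ 0.16 -0.42]
total turn(deg) [-0.06  0.06  0.13] dist 0.0035 tool shift [-0.0003  0.0006  0.0035]
[-0.06, 0.06, 0.13] [-0.0003, 0.0006, 0.0035]
```

```bash
python3 -m inch '[[0,0,0,0,0,0.0015,0.01],[0,0,0,0,0,0.0015,0.01],[0,0,0,0,0,0.0005,0.01],[0,0,0,0,0,0,0.01]]'; python3 g.py; python3 -m inch '[[0,0,0,0,0,0,0.03],[0,0,0,0,0,0,0.04],[0,0,0,0,0,0,0.045],[0,0,0,0,0,0,0.05]]'; python3 g.py;  python3 -m inch '[[0,0,0,0,0,-0.02,0.05],[0,0,0,0,0,-0.04,0.05],[0,0,0,0,0,-0.04,0.05],[0,0,0,0,0,-0.04,0.05],[0,0,0,0,0,-0.03,0.05]]';python3 -m inch '[[0,0,0,0,0.04,0,0.05],[0,0,0,0,0.04,0,0.05],[0,0,0,0,0.04,0,0.05],[0,0,0,0,0.04,0,0.05],[0,0,0,0,0,0,0.05]]';python3 -m inch '[[0,0,0,0,0,0,0.05],[0,0,0,0,0,0,0.05],[0,0,0,0,0,0,0.05]]'; python3 g.py
python3 - <<'E'
from h import *
from scipy.spatial.transform import Rotation as R
s=state();p=snapshot('wrist');save('w13',p['frame'],1.5)
T=np.eye(4);T[:3,:3]=R.from_rotvec(s['ee_rot']).as_matrix();T[:3,3]=s['tcp_pos'];T=T@np.array(p['T_tool_cam'])
v,u=np.mgrid[0:384,0:512];P=world(p,np.c_[u.ravel(),v.ravel()],T=T).reshape(384,512,3)
for n,(x,y),zt,lo in [('bush',(.6469,-.1286),.054,.042),('mush',(.6515,-.087),.06,.05),('pin',(.656,-.0455),.07,.06),('coll',(.6605,-.004),.05,.043)]:
    m=((P[...,2]>lo)&(P[...,2]<.085)&(np.hypot(P[...,0]-x,P[...,1]-y)<.02)&(v<240)).astype(np.uint8)
    k,l,st,ce=cv2.connectedComponentsWithStats(m)
    if k<2: print(n,'none');continue
    i=1+np.argmax(st[1:,4]);print(n,st[i,2:5],world(p,ce[i],zt,T)[0].round(4),'med z',np.median(P[l==i][:,2]).round(4))
q=snapshot('top');save('t2',q['frame'],1.5)
E
```

```text
t: 31.85
tcp_pos: [0.6608, -0.0035, 0.0236]
ee_rot: [-3.136, 0.166, 0.002]
ft_force: [0.2, -0.4, -0.3]
finger_gap: 0.26
t 31.85 tcp [ 0.6608 -0.0035  0.0236] yaw -6.07 zax [-0.001   0.0011 -1.    ] F [ 0.2 -0.4 -0.3] gap mm 24.1 j1,j7 [ 0.15 -0.43]
t: 32.25
tcp_pos: [0.6609, -0.0035, 0.0235]
ee_rot: [-3.136, 0.166, 0.001]
ft_force: [-1.1, 0.6, 0.3]
finger_gap: 0.514
t 32.25 tcp [ 0.6609 -0.0035  0.0235] yaw -6.08 zax [-8.0e-04  1.1e-03 -1.0e+00] F [-1.1  0.6  0.3] gap mm 47.8 j1,j7 [ 0.15 -0.43]
t: 32.75
tcp_pos: [0.6618, -0.0035, 0.1966]
ee_rot: [-3.136, 0.166, -0.004]
ft_force: [0.7, -0.4, -0.1]
finger_gap: 0.538
t: 33.25
tcp_pos: [0.6422, -0.1732, 0.1927]
ee_rot: [3.13, -0.186, -0.004]
ft_force: [0.5, -0.7, 0.7]
finger_gap: 0.539
t: 33.55
tcp_pos: [0.6445, -0.1602, 0.1935]
ee_rot: [-3.135, 0.161, 0.001]
ft_force: [0.4, 0.4, 0.7]
finger_gap: 0.533
t 33.55 tcp [ 0.6445 -0.1602  0.1935] yaw -5.88 zax [-6.0e-04  2.5e-03 -1.0e+00] F [0.4 0.4 0.7] gap mm 49.6 j1,j7 [ 0.43 -0.11]
bush [ 15  16 188] [ 0.6485 -0.1313  0.054 ] med z 0.0536
mush [ 24  25 462] [ 0.6507 -0.0887  0.06  ] med z 0.0595
pin [ 21  23 354] [ 0.6561 -0.0484  0.07  ] med z 0.0692
coll [ 26  28 564] [ 0.6608 -0.0072  0.05  ] med z 0.0494
```

View pics/w13.png

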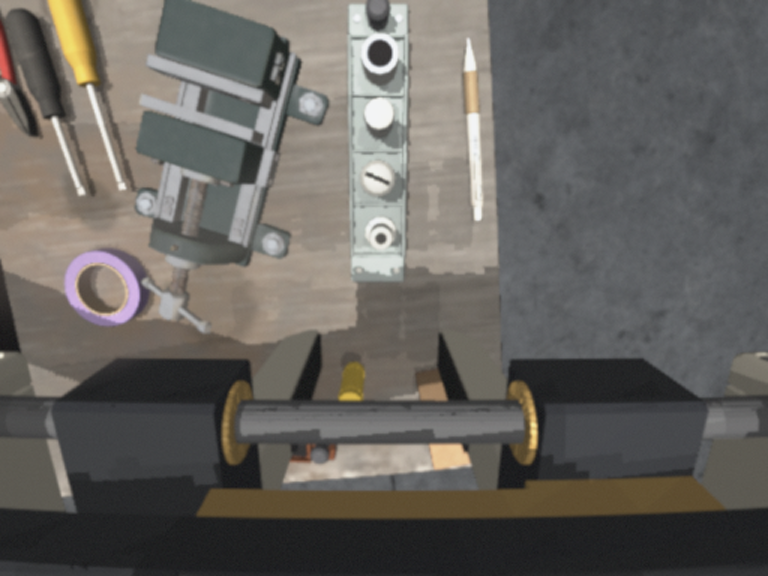

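View pics/t2.png

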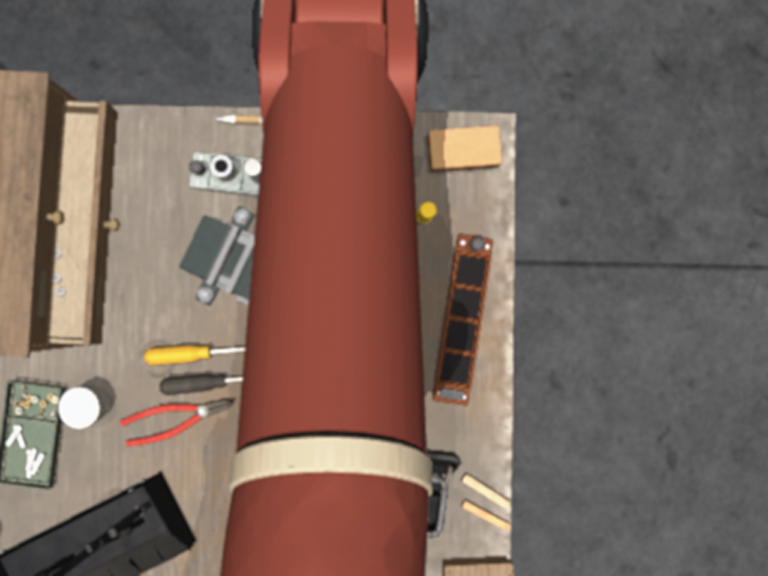

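Wrist view: from the grey knob (378,12) come the collar (380,53), pin (380,115), mushroom (378,178) and bush (380,233). All stand upright inside their pockets, and the wooden rack is empty. I'm handing in.

```bash
python3 -m inch '[[0,0,0,0,0,0,0.05],[0,0,0,0,0,0,0.05],[0,0,0,0,0,0,0.05]]'; python3 -c "
from workcell import *
print(hand_in())"
```

```text
t: 33.95
tcp_pos: [0.6441, -0.1626, 0.1934]
ee_rot: [-3.136, 0.166, 0.002]
ft_force: [-0.6, 0.9, 0.4]
finger_gap: 0.539
the job is handed in; nothing more can be done
None
```

I moved all four parts to the grey rack in reverse order and handed the job in at about 34 s. From the grey knob outward they stand: wide collar, tall pin, mushroom knob, flange bush. That puts the flange bush, which was nearest the wooden knob, in the farthest pocket.

My last wrist picture shows each part upright in its own pocket. The measured top heights were 53.6, 59.5, 69.2 and 49.4 mm for bush, mushroom, pin and collar, which match standing parts. The top view shows the wooden rack empty and the yellow look-alike where it was; the arm hid part of the grey rack in that view.

The last position readings were 2 to 3 mm off the pocket centres along the row. The arm was still settling when I took them, and the pockets have room for that. Wrist force readings stayed within a few newtons throughout.

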